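Fish the egg basket out of the tall pot with a hook rod

TASK

Take the hook rod from its sloping rest and use it to lift the egg basket by its handle up and out of the tall pot; the gripper itself must not touch the basket. Keep the basket upright and stand it gently in the open glass bowl, then unhook it and lay the rod back in its rest just as you found it. Leave all the other things on the worktop where they are, and do not push the bowl about or tip it.

Things in the scene. Friction and masses are not known exactly. Their poses are not given: they have to be found in the camera images.
- rod: Loose hook rod, 110 g, 172 mm long, in the rest at the start. Origin: on the shaft's axis at the hook's underside; z runs up the shaft to the handle, x is where the hook points. Flat shaft 6 (x) by 10 mm (y); dark wooden handle 18 (x) by 14 mm (y), z 100 to 172. Hook, a square J 10 mm wide (y): foot from x -3 to 31, 5 mm thick; tip from x 26 to 31, up to z 20; gap between shaft and tip 23 mm.
- rod_grip (a point): Point on the handle's axis at z = 140 mm of the rod: where to take it, 14 mm across y. Taken with the fingers pointing along the shaft, the rod carries straight on from them. The rod's centre of mass lies about 65 mm above its origin.
- rest: Fixed steel rest, foot plate 120x80x8 mm. Origin: on the table; x points away from the robot (within 0.35 rad). An open channel 22 mm wide leans 0.6 rad from vertical, top towards the robot (-x): back plate 97 mm long, end stop, side walls 18 mm high, 80 mm long. The rod lies with its -x side on the back plate, foot on the end stop, hook pointing up and away; it lifts out along or off the plate.
- rest_low (a point): Where the rod's origin lies when the rod is in its rest: 26 mm above the rest's origin.
- rest_high (a point): Where rod_grip lies when the rod is in its rest: 140 mm up the slope from rest_low.
- pot: Fixed tall round steel pot, 124 mm outside, 116 mm inside diameter, 155 mm high, open above, two small wire ears on the outside at its -y and +y sides, reaching 83 mm from the axis at heights 102 to 128. Origin: centre of its underside. Inside, four brackets carry the basket by its flange.
- pot_mouth (a point): Centre of the pot's mouth, at the rim's height, 155 mm above the pot's origin.
- basket: Loose steel egg basket, 140 to 260 g, small eggs fast in it (below z 36). Origin: centre of underside. Cup 76 mm across, 30 mm deep; flange 100 mm across, z 26 to 30. Rigid handle of 5 mm wire rises from y = -44 and +44 mm on the flange straight to a peak over the centre: an upside-down V in the y-z plane. At the start it hangs in the pot by its flange, peak 69 mm below the rim, yaw up to 0.6.
- bail_top (a point): Peak of the basket's handle, on the wire's centre line, 76 mm above the basket's origin.
- bowl: Loose open round glass bowl, 600 g, on the chopping board: 156 mm across the rim, 132 mm at the foot, 55 mm high, wall 4 mm, floor 5 mm thick. Origin: centre of its underside. The bowl and its lid may lie either way round on the board (board top 20 mm above the table).
- lid: Bystander: the bowl's flat white lid with four grey clips, 170 mm across, 12 mm thick, lying on the board. Origin: centre of its underside.
- grater: Bystander: flat steel grater with a black grip, 240 mm long along y, lying on the board's far part. Origin: underside, middle of the steel part.
- egg_cup_1: Bystander: white ceramic egg cup, 50 mm across, 58 mm high, on the board's far part. Origin: centre of its foot.
- egg_cup_2: Bystander: the other egg cup, alike.
- spoon: Bystander: white melamine spoon, 200 mm, lying on the board's near edge. Origin: underside, middle.
- tongs: Bystander: steel tongs latched shut, 270 mm long, 18 mm high, lying beyond the rest. Origin: underside, middle.
- spice_jar: Bystander: glass jar with a steel cap, 48 mm across, 95 mm high, beyond the pot. Origin: centre of its underside.
Things that resemble listed ones, but are neither listed nor needed, are in the scene too. Leave any green or yellow look-alike of the rest alone.

How it is judged:
By the outcome, as a careful person would: the job done as asked, in the order asked, and still so for the second after the job is handed in, with the robot touching nothing.
It also fails if it takes over 69 s, if anything falls off the work surface, if the arm or the gripper's body presses on something with over 40 N, if the wrist force passes 120 N, or if a joint passes its speed limit or range.

ROBOT

A 7-joint arm with a two-finger parallel gripper is mounted at the origin on the work surface. World frame = base frame: x ahead of the robot, y to its left, z up, the work surface at z = 0. Lengths are in m, angles in rad, forces in N, time in s.
With the tool pointing down it reaches from about 0.425 to 0.925 m from the base axis. Payload 6.8 kg.
Tool frame: the origin (TCP) lies on the front face of the gripper's body, between the roots of the fingers; the fingertips stand 73 mm ahead of it and the grasp point (between the pads) lies 54 mm ahead of it; z points along the fingers, y is the line along which they close (so a half turn about z gives the same grasp; the last joint's range is limited). The gripper opens to 85 mm and grips with 20 to 120 N. Pads are 22 mm wide; open, the fingers measure 114 mm over their backs; the gripper's body (76 mm by 85 mm) begins 54 mm behind the grasp point. The pads swing forward as they close: fully open they stand 13 mm farther back than shut.
Start: joints at [-1.312, 0.477, 0.022, 1.555, -0.011, 1.109, -0.083], TCP at [0.242, 0.63, 0.304] pointing down, gripper open.
Joint ranges: [-2.96, 2.96], [-0.34, 2.1], [-1.41, 1.46], [0.24, 2.44], [-1.37, 4.51], [0.17, 1.92], [-2.96, 2.96]. Speed limits (rad/s): [2.39, 2.39, 3.14, 3.14, 3.14, 3.14, 3.14].

INTERFACE

Orientations are given as a unit quaternion [w, x, y, z].
In Python, from station import bot, optics gives the robot as it stands.
- The arm moves only by the tool drive_tool, never from a script. Its argument "deltas" is a list of rows, each an object with "gripper": the closure in counts, from 0 (fully open) to 255 (shut); "offset": the shift along the tool's x, y, z in units of 1000 mm (1.0 is 1000 mm), a list of three; "angular": the turn, a rotation vector about the tool's x, y, z in units of 45 degrees (1.0 is 45 degrees), a list of three. In form: [{"gripper": gripper, "offset": [dx, dy, dz], "angular": [rx, ry, rz]}, ...]. A call has 1 to 5 rows; each row is the pose to reach, as a shift and turn from the pose commanded when the call began, along the tool's axes at that moment; what a row does not reach only later rows make up. A row lasts 1/10 s, in which the tool goes at most 50 mm and 8.59 degrees, less where a joint would pass 70% of its speed; a pose out of reach is approached as far as the arm can. A call with a number of a shift or a turn outside -1 to 1 is refused whole. A call with a gripper value outside its range is refused whole. The fingers move at their own pace and stop on an object; "grip_force" is the grip in N (left out, the last holds). Time passes only in rows, so rows that repeat a pose let the fingers close. It gives the time, the measured TCP pose, the force, the opening and the grip force at its end, in the units of the state.
- bot.get_obs(): the state, without advancing time (a new reading comes with each control period).
- optics.read_camera(name): name is "scene" or "side" or "wrist"; returns the picture (420x560x3 uint8, blue, green, red); there is no depth.
- optics.camera_model(name): a dict with "fx", "fy", "cx", "cy" (pixels), "cam_to_world" (4x4, takes a point from camera to world coordinates). Camera axes: x right, y up, looking along -z (the intrinsics and any distortion apply to the point x, -y, -z); pixel columns grow to the right and rows downward; lengths in m; the calibration is good to about 2 mm. A picture is of the moment at which its call begins: read the wrist's pose just before it. camera_model takes no time and is no camera call; for the wrist camera it gives the pose at the moment of the call.
- bot.hand_in(): hands the job in; it is judged then, once.
The state is a dict: "t": time; "q": joint angles; "joint_vel": joint speeds; "joint_torque": joint torques, N m; "eef_pos": TCP position; "tool_rot": TCP orientation; "contact_force": force on the tool from outside, world axes, zero at the start; "torque": the same for the moment, N m; "gripper_width": opening from 0.0 (shut) to 1.0 (fully open); "grasp_force": force on a finger pad.
Only numpy, scipy, OpenCV 4.12 (cv2) and the standard library are available. Lean on these libraries where they do the work, as an engineer would, in place of code of your own. Each camera call takes 0.05 s, during which the arm holds its last target. There are 200 camera calls.

## Working session

There is one attempt and no reset: what is moved stays moved. The work goes in short steps, Python scripts to look and compute and a tool call to move; the robot and the scene stay as the last step left them, time stands still between calls to the robot, and variables do not carry over. Pictures are saved under pics/ and viewed, at most 10 in all, crops included, and the job is handed in when it is done.

Besides the shell and the picture viewer there is one more tool, called after "Emit:" as name(argument=value, ...) on one line, values as JSON. drive_tool: Moves the arm, as the interface text tells. Its arguments: {"type":"object","properties":{"deltas":{"type":"array"},"grip_force":{"type":"number"}},"required":["deltas"]}

```bash
mkdir -p pics; ls
python3 - <<'E'
from station import bot, optics
import cv2, numpy as np
o=bot.get_obs(); print({k:np.round(v,3).tolist() for k,v in o.items()})
for n in("scene","side","wrist"):
    m=optics.camera_model(n); print(n,{k:np.round(v,4).tolist() for k,v in m.items()})
    cv2.imwrite(f"pics/{n}0.png",optics.read_camera(n))
E
```

```text
pics
{'t': 0.0, 'q': [-1.312, 0.478, 0.022, 1.556, -0.011, 1.109, -0.083], 'joint_vel': [0.0, 0.0, 0.0, 0.001, -0.0, 0.0, 0.0], 'joint_torque': [-0.0, -59.644, 1.608, -28.12, 0.012, 0.009, 0.0], 'eef_pos': [0.242, 0.63, 0.303], 'tool_rot': [-0.0, 0.182, 0.983, -0.001], 'contact_force': [-0.402, 0.951, -0.553], 'torque': [0.034, -0.013, 0.064], 'grasp_force': 0.0, 'gripper_width': 1.001}
scene {'fx': 518.928, 'fy': 518.928, 'cx': 275.0011, 'cy': 214.1531, 'cam_to_world': [[0.6175, -0.6361, 0.4627, 1.0661], [0.7865, 0.4908, -0.3749, -0.4955], [0.0114, 0.5955, 0.8033, 1.1182], [0.0, 0.0, 0.0, 1.0]]}
side {'fx': 538.8258, 'fy': 538.8258, 'cx': 279.6018, 'cy': 202.4576, 'cam_to_world': [[-0.9567, 0.2255, -0.184, 0.2534], [-0.2905, -0.702, 0.6502, 0.8545], [0.0175, 0.6755, 0.7371, 1.0877], [0.0, 0.0, 0.0, 1.0]]}
wrist {'fx': 337.9555, 'fy': 337.9555, 'cx': 280.1808, 'cy': 215.7568, 'cam_to_world': [[0.3588, -0.894, -0.2682, 0.1737], [0.9334, 0.3431, 0.1049, 0.6565], [-0.0017, -0.288, 0.9576, 0.3738], [0.0, 0.0, 0.0, 1.0]]}
```

View pics/scene0.png

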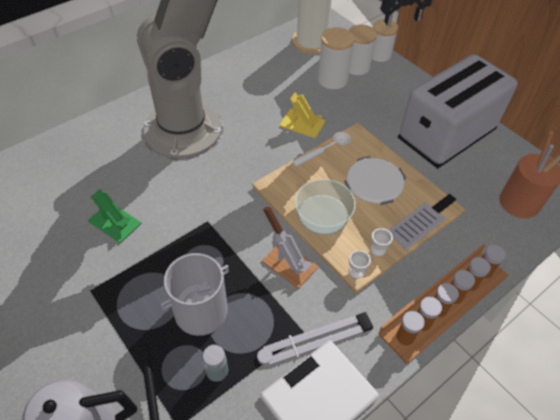

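View pics/side0.png

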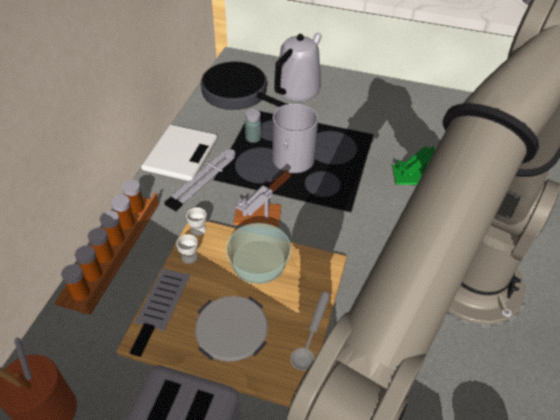

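Scene view: the rest with the dark-handled rod is at about (288,250), an orange foot with a steel channel. Its look-alikes are green at (113,215) and yellow at (303,118), and only the orange/steel one holds a rod. The pot is at (197,293), the bowl at (325,207) and the lid at (375,180). In the side view the rest is at (260,205), the pot at (294,140) and the bowl at (259,253). I'll confirm in an enlarged crop.

```bash
cat > h.py <<'E'
import numpy as np, cv2, json
from station import bot, optics
from scipy.spatial.transform import Rotation as R
def ray(m,u,v):
    T=np.array(m["cam_to_world"]); d=np.array([(u-m["cx"])/m["fx"],-(v-m["cy"])/m["fy"],-1.]); return T[:3,3],T[:3,:3]@d
def onplane(m,u,v,z):
    o,d=ray(m,u,v); return o+d*(z-o[2])/d[2]
def tri(m1,p1,m2,p2):
    A=[];b=[]
    for m,p in((m1,p1),(m2,p2)):
        o,d=ray(m,*p); d=d/np.linalg.norm(d); P=np.eye(3)-np.outer(d,d); A.append(P); b.append(P@o)
    x=np.linalg.lstsq(np.vstack(A),np.hstack(b),rcond=None)[0]; return x,np.linalg.norm(np.vstack(A)@x-np.hstack(b))
def proj(m,p):
    T=np.array(m["cam_to_world"]); c=T[:3,:3].T@(np.array(p)-T[:3,3]); return np.array([m["cx"]-m["fx"]*c[0]/c[2],m["cy"]+m["fy"]*c[1]/c[2]])
def pose():
    o=bot.get_obs(); w=o["tool_rot"]; return np.array(o["eef_pos"]),R.from_quat([w[1],w[2],w[3],w[0]])
E
python3 - <<'E'
from h import *
print({n:{k:v for k,v in optics.camera_model(n).items() if k not in("fx","fy","cx","cy","cam_to_world")} for n in("scene","side")})
a=cv2.imread("pics/scene0.png");b=cv2.imread("pics/side0.png")
c1=cv2.resize(a[195:345,150:345],None,fx=4.1,fy=4,interpolation=3)[:,:800]
c1=cv2.resize(a[195:345,145:345],(800,600),interpolation=3)
c2=cv2.resize(b[95:290,185:345],(492,600),interpolation=3)
cv2.imwrite("pics/c1.png",c1);cv2.imwrite("pics/c2.png",c2)
E
```

```text
{'scene': {}, 'side': {}}
```

View pics/c1.png

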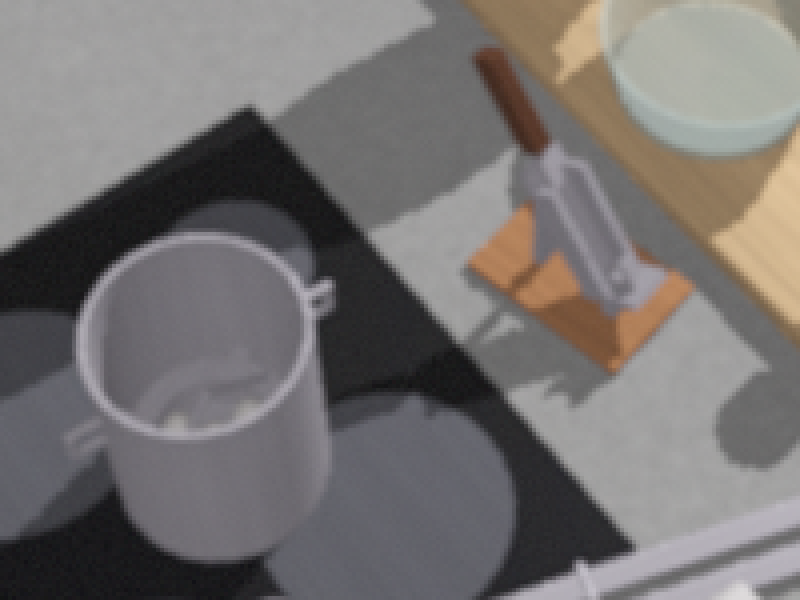

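View pics/c2.png

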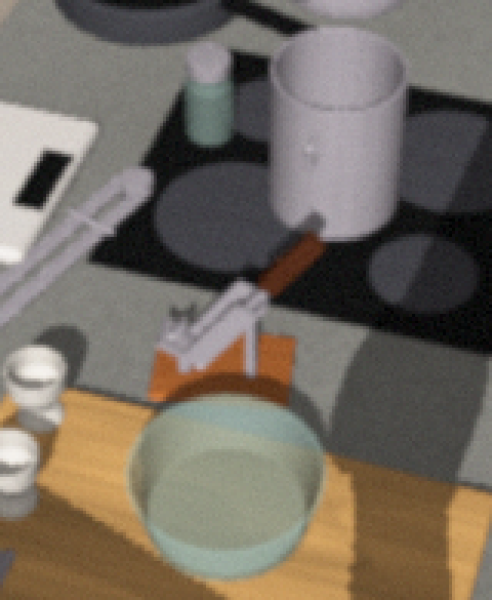

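Both crops show the orange-footed rest with the rod in it: handle at crop (490–545, 55–150), hook at about (625,290). The pot rim is centred near (198,335), its ears at (85,435) and (320,298), and eggs show deep inside. The bowl is open and beside the rest.

Run:
```python
from h import *
S=optics.camera_model("scene");D=optics.camera_model("side")
a=cv2.imread("pics/scene0.png");b=cv2.imread("pics/side0.png")
f1=lambda x,y:(145+x/4-.4,195+y/4-.4); f2=lambda x,y:(185+x/3.075-.35,95+y/3.077-.35)
def circ(P):
    P=np.array(P)[:,:2]; x=np.linalg.lstsq(np.c_[2*P,np.ones(len(P))],(P**2).sum(1),rcond=None)[0]
    return x[:2],2*np.sqrt(x[2]+x[:2]@x[:2])
print("pot scene",circ([onplane(S,*f1(*p),.155) for p in[(77,335),(200,233),(312,300),(205,437),(110,262),(112,405),(290,260),(290,400)]]))
print("pot side",circ([onplane(D,*f2(*p),.155) for p in[(270,70),(338,28),(407,70),(290,42),(390,42)]]))
print("bowl side",circ([onplane(D,*f2(*p),.075) for p in[(127,465),(325,460),(225,395),(150,420),(300,415)]]))
print("bowl ctr scene",circ([onplane(S,*p,.075) for p in[(296.5,207),(354.5,202),(325,181),(305,188)]]))
H={}
for n,im,box in(("s",a,(255,200,300,250)),("d",b,(265,165,300,195))):
    x0,y0,x1,y1=box; c=im[y0:y1,x0:x1].astype(int)
    m=((c[...,2]-c[...,0]>25)&(c[...,2]<140)).astype(np.uint8)
    k,l,st,_=cv2.connectedComponentsWithStats(m); i=1+st[1:,4].argmax()
    ys,xs=np.nonzero(l==i); P=np.c_[xs+x0,ys+y0].astype(float); mu=P.mean(0); w,V=np.linalg.eigh(np.cov((P-mu).T)); t=(P-mu)@V[:,1]
    H[n]=[mu+V[:,1]*t.min(),mu,mu+V[:,1]*t.max()]; print(n,len(P),np.round(H[n],1).tolist())
so=sorted([H["s"][0],H["s"][2]],key=lambda p:p[1]); sd=sorted([H["d"][0],H["d"][2]],key=lambda p:p[1])
for nm,p,q in(("top",so[0],sd[0]),("mid",H["s"][1],H["d"][1]),("bot",so[1],sd[1])): print(nm,tri(S,p,D,q))
print("plate scene",[np.round(onplane(S,*f1(*p),.008)[:2],3).tolist() for p in[(468,265),(615,372),(692,285)]])
print("plate side",[np.round(onplane(D,*f2(*p),.008)[:2],3).tolist() for p in[(296,337),(150,400),(163,335)]])
o,q=pose(); print(o, q.as_matrix().round(3).tolist())
```

```text
pot scene (array([ 0.53710219, -0.28381964]), np.float64(0.12613451068400827))
pot side (array([ 0.53757179, -0.28434262]), np.float64(0.12248313042761698))
bowl side (array([0.51222663, 0.11422239]), np.float64(0.15456729384965462))
bowl ctr scene (array([0.51835474, 0.113722  ]), np.float64(0.14915968233453103))
s 311 [[262.2, 202.5], [275.8, 217.8], [294.6, 238.9]]
d 203 [[288.6, 172.4], [279.6, 180.5], [270.0, 189.1]]
top (array([ 0.48469836, -0.05601224,  0.17539915]), np.float64(0.008483588878551772))
mid (array([ 0.51210029, -0.04669927,  0.14399175]), np.float64(0.0030672105178368068))
bot (array([ 0.54982742, -0.0375764 ,  0.10407146]), np.float64(0.02556070197835218))
plate scene [[0.52, -0.093], [0.634, -0.069], [0.617, 0.008]]
plate side [[0.518, -0.093], [0.615, 0.014], [0.63, -0.059]]
[0.24194315 0.6297785  0.30317042] [[-0.933, 0.359, -0.0], [0.359, 0.933, -0.001], [-0.0, -0.001, -1.0]]
```

Run:
```python
from h import *
S=optics.camera_model("scene");D=optics.camera_model("side")
f1=lambda x,y:(145+x/4-.4,195+y/4-.4); f2=lambda x,y:(185+x/3.075-.35,95+y/3.077-.35)
print(tri(S,f1(490,55),D,f2(320,238)),tri(S,f1(540,146),D,f2(266,290)))
y=.22; xr=np.array([np.cos(y),np.sin(y),0]); zr=-np.sin(.6)*xr+np.array([0,0,np.cos(.6)]); xx=np.cos(.6)*xr+np.array([0,0,np.sin(.6)])
O=np.array([.5675,-.0415,.026])
for nm,p in(("top",O+.172*zr),("hb",O+.1*zr),("tip",O+.0285*xx+.02*zr),("org",O)):
    s=proj(S,p);d=proj(D,p); print(nm,np.round(((s+.4)-[145,195])*4),np.round((d+.35-[185,95])*3.075))
```

```text
(array([ 0.49269249, -0.05744344,  0.16888391]), np.float64(0.0033935656154231507)) (array([ 0.53108723, -0.04665977,  0.10928148]), np.float64(0.0005381779682553963))
top [458.  37.] [343. 241.]
hb [512. 133.] [291. 289.]
tip [599. 240.] [209. 325.]
org [581. 258.] [224. 352.]
```

Handle ends triangulate to about (0.493,-0.057,0.169) and (0.531,-0.047,0.109), so the grip point is near (0.509,-0.0525,0.1415) with rest yaw about 0.23. I'll go over the pot first for a close look with the wrist camera.

```bash
cat >> h.py <<'E'
def down(yaw,pitch=0):
    "tool pointing down, tool x = -(direction yaw); pitch tilts fingers towards direction yaw"
    x=np.array([np.cos(yaw),np.sin(yaw),0]);z=np.sin(pitch)*x+np.array([0,0,-np.cos(pitch)]);y=np.array([-np.sin(yaw),np.cos(yaw),0])
    return R.from_matrix(np.c_[np.cross(y,z),y,z])
def show(wps,start=None):
    p,q=start or pose()
    for P,Q in wps:
        P=np.array(P,float)
        print("offset",np.round(q.inv().apply(P-p),4).tolist(),"ang",np.round((q.inv()*Q).as_rotvec()/(np.pi/4),4).tolist(),"len",round(np.linalg.norm(P-p),3)); p,q=P,Q
E
python3 - <<'E'
from h import *
show([([.50,.2,.40],down(.22)),([.51,-.28,.40],down(.22))])
E
```

```text
offset [-0.395, -0.3088, -0.0964] ang [-0.0017, -0.0004, -0.7471] len 0.511
offset [0.095, -0.4706, 0.0] ang [0.0, 0.0, 0.0] len 0.48
```

Emit:
drive_tool(deltas=[{"gripper": 0,"offset": [-0.198,-0.154,-0.048],"angular": [0,0,-0.747]},{"gripper": 0,"offset": [-0.198,-0.154,-0.048],"angular": [0,0,-0.747]},{"gripper": 0,"offset": [-0.198,-0.154,-0.048],"angular": [0,0,-0.747]},{"gripper": 0,"offset": [-0.198,-0.154,-0.048],"angular": [0,0,-0.747]},{"gripper": 0,"offset": [-0.198,-0.154,-0.048],"angular": [0,0,-0.747]}])

```text
t: 0.65
eef_pos: [0.3697, 0.4178, 0.3511]
tool_rot: [-0.0, -0.112, 0.994, -0.0]
contact_force: [1.2, 0.5, 0.5]
gripper_width: 1.001
grasp_force: 0.0
```

Emit:
drive_tool(deltas=[{"gripper": 0,"offset": [-0.079,-0.238,-0.05],"angular": [0,0,0]},{"gripper": 0,"offset": [-0.079,-0.238,-0.05],"angular": [0,0,0]},{"gripper": 0,"offset": [-0.079,-0.238,-0.05],"angular": [0,0,0]},{"gripper": 0,"offset": [-0.079,-0.238,-0.05],"angular": [0,0,0]},{"gripper": 0,"offset": [-0.079,-0.238,-0.05],"angular": [0,0,0]}])

```text
t: 1.15
eef_pos: [0.4956, 0.2076, 0.4002]
tool_rot: [-0.0, -0.11, 0.994, 0.0]
contact_force: [0.6, 0.7, -0.3]
gripper_width: 0.995
grasp_force: 0.0
```

Emit:
drive_tool(deltas=[{"gripper": 0,"offset": [0.047,-0.235,0],"angular": [0,0,0]},{"gripper": 0,"offset": [0.047,-0.235,0],"angular": [0,0,0]},{"gripper": 0,"offset": [0.047,-0.235,0],"angular": [0,0,0]},{"gripper": 0,"offset": [0.047,-0.235,0],"angular": [0,0,0]},{"gripper": 0,"offset": [0.047,-0.235,0],"angular": [0,0,0]}])

```text
t: 1.65
eef_pos: [0.4998, -0.0333, 0.3998]
tool_rot: [0.0, -0.109, 0.994, -0.0]
contact_force: [0.0, 0.5, 0.1]
gripper_width: 1.0
grasp_force: 0.0
```

Emit:
drive_tool(deltas=[{"gripper": 0,"offset": [0.047,-0.235,0],"angular": [0,0,0]},{"gripper": 0,"offset": [0.047,-0.235,0],"angular": [0,0,0]},{"gripper": 0,"offset": [0.047,-0.235,0],"angular": [0,0,0]},{"gripper": 0,"offset": [0.047,-0.235,0],"angular": [0,0,0]},{"gripper": 0,"offset": [0.047,-0.235,0],"angular": [0,0,0]}])

```text
t: 2.15
eef_pos: [0.505, -0.2726, 0.3998]
tool_rot: [-0.0, -0.109, 0.994, -0.0]
contact_force: [0.7, 0.8, 0.0]
gripper_width: 1.001
grasp_force: 0.0
```

Run:
```python
from h import *
m=optics.camera_model("wrist");im=optics.read_camera("wrist")
m["cam_to_world"]=np.array(m["cam_to_world"]).tolist();json.dump({k:m[k] for k in("fx","fy","cx","cy","cam_to_world")},open("w1.json","w"))
p,q=pose();print(p.round(4),q.as_matrix().round(3).tolist(),bot.get_obs()["t"])
cv2.imwrite("pics/w1.png",im);cv2.imwrite("pics/w1x.png",cv2.resize(im,(800,600),interpolation=3))
```

```text
[ 0.5035 -0.279   0.3999] [[-0.978, -0.209, -0.0], [-0.209, 0.978, -0.005], [0.001, -0.005, -1.0]] 2.2
```

View pics/w1x.png

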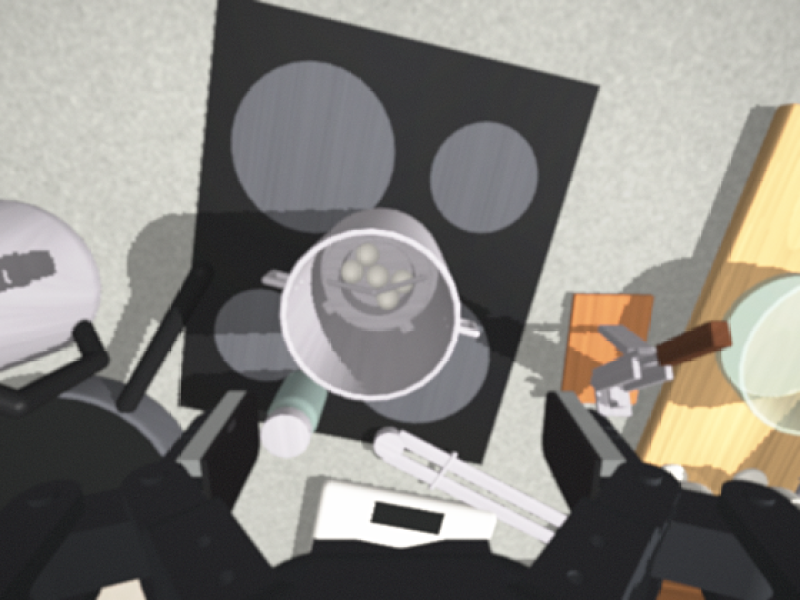

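The wrist view shows the pot rim centred near (370,315) in the enlarged view, with the basket, eggs and handle wire around (378,278). The rod lies in the orange rest at (600–730, 325–410). I'll enlarge the basket.

Run:
```python
from h import *
im=cv2.imread("pics/w1.png")
a=im[150:245,205:315]; b=im[205:300,390:520]
a=cv2.convertScaleAbs(cv2.resize(a,(695,600),interpolation=3),alpha=1.5,beta=-60)
cv2.imwrite("pics/w1c.png",a)
```

```text
(no output)
```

View pics/w1c.png

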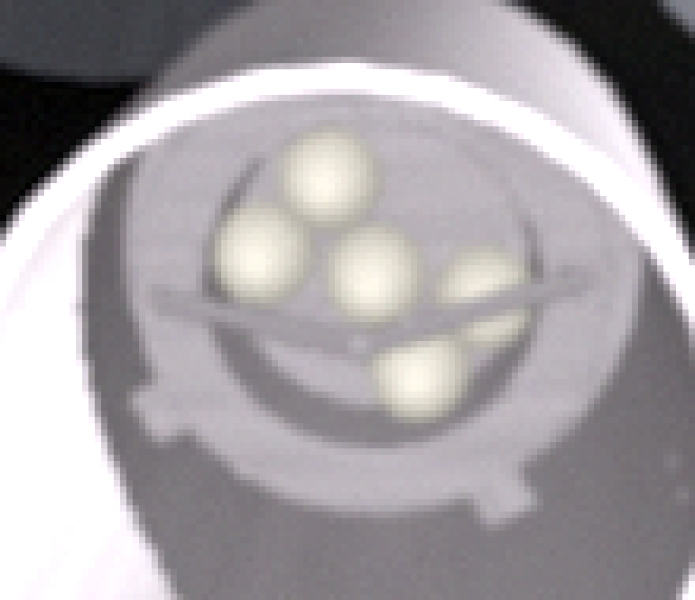

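The wire peak is at crop (360,340), with its feet at (155,297) and (585,280).

Run:
```python
from h import *
m=json.load(open("w1.json")); S=optics.camera_model("scene")
g=lambda x,y:(205+x/6.318-.4,150+y/6.316-.4); e=lambda x,y:(x/1.4286-.3,y/1.4286-.3)
pk=onplane(m,*g(360,340),.086);l=onplane(m,*g(155,297),.040);r=onplane(m,*g(585,280),.040)
print("peak",pk,"feet",l,r,"mid",(l+r)/2,"len",np.linalg.norm(r-l),"x dir yaw",np.arctan2(r[1]-l[1],r[0]-l[0])-np.pi/2)
P=[(281,315),(370,230),(461,310),(372,399),(310,252),(430,250),(432,375),(308,372)]
P=np.array([onplane(m,*e(*p),.155)[:2] for p in P]); x=np.linalg.lstsq(np.c_[2*P,np.ones(8)],(P**2).sum(1),rcond=None)[0];print("pot",x[:2],2*np.sqrt(x[2]+x[:2]@x[:2]))
print("rod top",onplane(m,*e(722,333),.168),"hb",onplane(m,*e(662,352),.1085), tri(m,e(722,334),S,(267.1,208.3)),tri(m,e(662,352),S,(279.6,231.1)))
print("plate",[np.round(onplane(m,*e(*p),.008)[:2],3) for p in[(570,293),(653,295),(561,395)]])
```

```text
peak [ 0.53633471 -0.28792705  0.086     ] feet [ 0.54879424 -0.3312057   0.04      ] [ 0.52603894 -0.24511376  0.04      ] mid [ 0.53741659 -0.28815973  0.04      ] len 0.08904843869887222 x dir yaw 0.2584045115591209
pot [ 0.53721528 -0.2860068 ] 0.12204360319768087
rod top [ 0.4926619  -0.05661928  0.168     ] hb [ 0.52986866 -0.05168593  0.1085    ] (array([ 0.49359368, -0.0553988 ,  0.16667822]), np.float64(8.874491504891856e-05)) (array([ 0.53023331, -0.04781739,  0.10640787]), np.float64(0.003042526245462496))
plate [array([ 0.517, -0.098]), array([ 0.501, -0.017]), array([ 0.626, -0.072])]
```

Run:
```python
from h import *
y=.22; xr=np.array([np.cos(y),np.sin(y),0]); zr=-np.sin(.6)*xr+np.array([0,0,np.cos(.6)])
G=np.array([.5094,-.0532,.1413]); Q=down(y,.6)
show([(G+.124*zr,Q),(G+.054*zr,Q)]); print(G+.124*zr,G+.054*zr)
```

```text
offset [0.0167, 0.2197, 0.1552] ang [-0.0096, -0.7656, -0.0093] len 0.27
offset [-0.0, -0.0, 0.07] ang [0.0, 0.0, 0.0] len 0.07
[ 0.44107189 -0.06847949  0.24364162] [ 0.47964421 -0.05985397  0.18586812]
```

Emit:
drive_tool(deltas=[{"gripper": 0,"offset": [0.01,0.15,0.05],"angular": [0,-0.4,0]},{"gripper": 0,"offset": [0.017,0.22,0.1],"angular": [-0.01,-0.766,-0.01]},{"gripper": 0,"offset": [0.017,0.22,0.155],"angular": [-0.01,-0.766,-0.01]},{"gripper": 0,"offset": [0.017,0.22,0.155],"angular": [-0.01,-0.766,-0.01]},{"gripper": 0,"offset": [0.017,0.22,0.155],"angular": [-0.01,-0.766,-0.01]}])

```text
t: 2.7
eef_pos: [0.4551, -0.0928, 0.282]
tool_rot: [0.292, -0.11, 0.949, 0.039]
contact_force: [2.7, 2.4, 0.3]
gripper_width: 1.002
grasp_force: 0.0
```

```bash
cat > g.py <<'E'
from h import *
y=.22; xr=np.array([np.cos(y),np.sin(y),0]); zr=-np.sin(.6)*xr+np.array([0,0,np.cos(.6)])
G=np.array([.5094,-.0532,.1413]); Q=down(y,.6)
E
python3 - <<'E'
from g import *
p,q=pose();print(p,bot.get_obs()["t"],bot.get_obs()["q"].round(2) if hasattr(bot.get_obs()["q"],'round') else bot.get_obs()["q"])
show([(G+.124*zr,Q)]);show([(G+.054*zr,Q)])
m=optics.camera_model("wrist");im=optics.read_camera("wrist")
for n,k in(("top",.172),("grip",.14),("hb",.1)): print(n,proj(m,G+(k-.14)*zr)*800/560)
cv2.imwrite("pics/w2.png",cv2.resize(im,(800,600),interpolation=3))
E
```

```text
[ 0.45508588 -0.09281684  0.28202893] 2.7 [-0.18 -0.02  0.39  2.38 -0.83  0.33  2.74]
offset [0.0284, 0.0265, 0.0274] ang [0.0196, -0.0018, 0.0066] len 0.048
offset [0.0283, 0.0255, 0.0974] ang [0.0196, -0.0018, 0.0066] len 0.105
top [461.75053906 278.09280417]
grip [452.33829523 262.54071907]
hb [443.65189747 248.18796752]
```

View pics/w2.png

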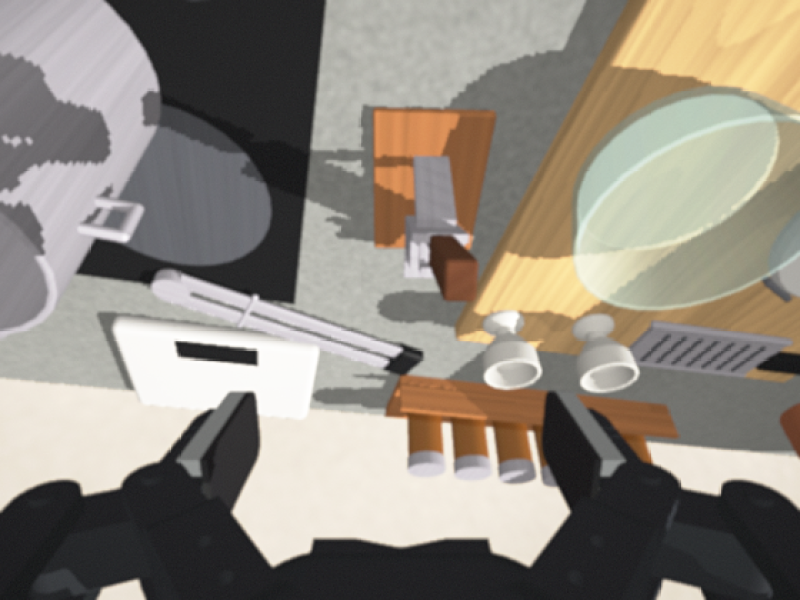

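The handle end face is at about (461,281), against a prediction of (462,278), so the grip estimate holds. Joint 7 is near its limit (2.74), so I'll come upright and turn the tool by half a turn, which gives the same grasp.

Run:
```python
from g import *
show([([.50,-.09,.36],down(.22))])
```

```text
offset [-0.0874, -0.0125, -0.0435] ang [0.0282, 0.7505, 0.0122] len 0.098
```

Emit:
drive_tool(deltas=[{"gripper": 0,"offset": [-0.087,-0.012,-0.043],"angular": [0.028,0.75,0.012]},{"gripper": 0,"offset": [-0.087,-0.012,-0.043],"angular": [0.028,0.75,0.012]},{"gripper": 0,"offset": [-0.087,-0.012,-0.043],"angular": [0.028,0.75,0.012]},{"gripper": 0,"offset": [-0.087,-0.012,-0.043],"angular": [0.028,0.75,0.012]},{"gripper": 0,"offset": [-0.087,-0.012,-0.043],"angular": [0.028,0.75,0.012]}])

```text
t: 3.25
eef_pos: [0.5074, -0.0951, 0.3695]
tool_rot: [0.016, -0.11, 0.994, -0.002]
contact_force: [-0.2, 1.3, -0.1]
gripper_width: 0.998
grasp_force: 0.0
```

Emit:
drive_tool(deltas=[{"gripper": 0,"offset": [0,0,0],"angular": [0,0,0.8]},{"gripper": 0,"offset": [0,0,0],"angular": [0,0,0.8]},{"gripper": 0,"offset": [0,0,0],"angular": [0,0,0.8]},{"gripper": 0,"offset": [0,0,0],"angular": [0,0,0.8]},{"gripper": 0,"offset": [0,0,0],"angular": [0,0,0.8]}])

```text
t: 3.75
eef_pos: [0.5061, -0.0942, 0.3666]
tool_rot: [0.016, 0.203, 0.979, 0.005]
contact_force: [0.1, -0.4, -0.5]
gripper_width: 1.004
grasp_force: 0.0
```

Run:
```python
from g import *
print(np.round(bot.get_obs()["q"],2),pose()[0])
```

```text
[-0.29  0.14  0.39  1.89 -0.07  1.09  1.29] [ 0.50608785 -0.0942016   0.36662803]
```

Emit:
drive_tool(deltas=[{"gripper": 0,"offset": [0,0,0],"angular": [0,0,0.8]},{"gripper": 0,"offset": [0,0,0],"angular": [0,0,0.8]},{"gripper": 0,"offset": [0,0,0],"angular": [0,0,0.8]},{"gripper": 0,"offset": [0,0,0],"angular": [0,0,0.8]},{"gripper": 0,"offset": [0,0,0],"angular": [0,0,0.8]}])

```text
t: 4.25
eef_pos: [0.5061, -0.0942, 0.3667]
tool_rot: [0.014, 0.494, 0.869, 0.01]
contact_force: [-0.0, 1.0, 0.5]
gripper_width: 0.998
grasp_force: 0.0
```

Emit:
drive_tool(deltas=[{"gripper": 0,"offset": [0,0,0],"angular": [0,0,0.8]},{"gripper": 0,"offset": [0,0,0],"angular": [0,0,0.8]},{"gripper": 0,"offset": [0,0,0],"angular": [0,0,0.8]},{"gripper": 0,"offset": [0,0,0],"angular": [0,0,0.8]},{"gripper": 0,"offset": [0,0,0],"angular": [0,0,0.8]}])

```text
t: 4.75
eef_pos: [0.5061, -0.0942, 0.3667]
tool_rot: [0.01, 0.738, 0.675, 0.013]
contact_force: [0.3, -0.0, -0.5]
gripper_width: 0.999
grasp_force: 0.0
```

Emit:
drive_tool(deltas=[{"gripper": 0,"offset": [0,0,0],"angular": [0,0,0.8]},{"gripper": 0,"offset": [0,0,0],"angular": [0,0,0.8]},{"gripper": 0,"offset": [0,0,0],"angular": [0,0,0.8]},{"gripper": 0,"offset": [0,0,0],"angular": [0,0,0.8]},{"gripper": 0,"offset": [0,0,0],"angular": [0,0,0.8]}])

```text
t: 5.25
eef_pos: [0.5062, -0.0942, 0.3667]
tool_rot: [0.005, 0.91, 0.414, 0.016]
contact_force: [-0.3, 0.0, 0.1]
gripper_width: 1.0
grasp_force: 0.0
```

Emit:
drive_tool(deltas=[{"gripper": 0,"offset": [0,0,0],"angular": [0,0,0.8]},{"gripper": 0,"offset": [0,0,0],"angular": [0,0,0.8]},{"gripper": 0,"offset": [0,0,0],"angular": [0,0,0.8]},{"gripper": 0,"offset": [0,0,0],"angular": [0,0,0.8]},{"gripper": 0,"offset": [0,0,0],"angular": [0,0,0.8]}])

```text
t: 5.75
eef_pos: [0.5062, -0.0942, 0.3667]
tool_rot: [0.0, 0.993, 0.113, 0.017]
contact_force: [-0.4, -0.3, 0.0]
gripper_width: 0.998
grasp_force: 0.0
```

```bash
cat >> h.py <<'E'
FL=R.from_euler('z',180,degrees=True)
def dn(yaw,pitch=0): return down(yaw,pitch)*FL
E
python3 - <<'E'
from g import *
print(np.round(bot.get_obs()["q"],2),pose()[0])
show([(G+.124*zr,dn(y,.6))])
E
```

```text
[-0.51  0.14  0.65  1.91 -0.11  1.09 -1.16] [ 0.50618584 -0.09419775  0.36672346]
offset [-0.0617, -0.0401, 0.1209] ang [0.0025, 0.7217, 0.0088] len 0.142
```

Emit:
drive_tool(deltas=[{"gripper": 0,"offset": [-0.062,-0.04,0.02],"angular": [0,0.3,0]},{"gripper": 0,"offset": [-0.062,-0.04,0.04],"angular": [0,0.55,0.01]},{"gripper": 0,"offset": [-0.062,-0.04,0.08],"angular": [0.002,0.722,0.009]},{"gripper": 0,"offset": [-0.062,-0.04,0.121],"angular": [0.002,0.722,0.009]},{"gripper": 0,"offset": [-0.062,-0.04,0.121],"angular": [0.002,0.722,0.009]}])

```text
t: 6.25
eef_pos: [0.4429, -0.0514, 0.2786]
tool_rot: [-0.046, 0.957, 0.128, 0.255]
contact_force: [1.2, 1.7, 0.1]
gripper_width: 1.002
grasp_force: 0.0
```

Emit:
drive_tool(deltas=[{"gripper": 0,"offset": [0,0,0],"angular": [0,0,0]}])

```text
t: 6.35
eef_pos: [0.4423, -0.0541, 0.278]
tool_rot: [-0.045, 0.958, 0.124, 0.254]
contact_force: [-0.3, -0.9, 0.1]
gripper_width: 0.999
grasp_force: 0.0
```

Run:
```python
from g import *
print(np.round(bot.get_obs()["q"],2),pose()[0])
show([(G+.054*zr,dn(y,.6))])
```

```text
[-0.28 -0.04  0.36  2.38 -0.53  0.36 -0.76] [ 0.44231922 -0.05409504  0.27801367]
offset [-0.0157, 0.0175, 0.0968] ang [-0.0555, 0.1016, 0.0315] len 0.1
```

Emit:
drive_tool(deltas=[{"gripper": 0,"offset": [-0.016,0.018,0.02],"angular": [-0.055,0.1,0.03]},{"gripper": 0,"offset": [-0.016,0.018,0.027],"angular": [-0.055,0.1,0.03]},{"gripper": 0,"offset": [-0.016,0.018,0.027],"angular": [-0.055,0.1,0.03]},{"gripper": 0,"offset": [-0.016,0.018,0.027],"angular": [-0.055,0.1,0.03]}])

```text
t: 6.75
eef_pos: [0.4482, -0.0703, 0.2473]
tool_rot: [-0.033, 0.95, 0.105, 0.294]
contact_force: [0.2, 0.3, 0.3]
gripper_width: 1.002
grasp_force: 0.0
```

Run:
```python
from g import *
print(np.round(bot.get_obs()["q"],2),pose()[0])
show([(G+.054*zr,dn(y,.6))])
```

```text
[-0.04  0.04  0.17  2.43 -1.13  0.22 -0.16] [ 0.44815522 -0.07026627  0.24728532]
offset [-0.0074, -0.0033, 0.0693] ang [-0.0007, 0.0001, 0.0004] len 0.07
```

Emit:
drive_tool(deltas=[{"gripper": 0,"offset": [-0.004,-0.003,0.02],"angular": [0,0,0]},{"gripper": 0,"offset": [-0.007,-0.003,0.045],"angular": [0,0,0]},{"gripper": 0,"offset": [-0.007,-0.003,0.069],"angular": [0,0,0]},{"gripper": 0,"offset": [-0.007,-0.003,0.069],"angular": [0,0,0]},{"gripper": 0,"offset": [-0.007,-0.003,0.069],"angular": [0,0,0]}])

```text
t: 7.25
eef_pos: [0.4847, -0.0659, 0.2085]
tool_rot: [-0.039, 0.953, 0.108, 0.28]
contact_force: [-0.3, 1.5, 0.0]
gripper_width: 1.006
grasp_force: 0.0
```

Run:
```python
from g import *
print(np.round(bot.get_obs()["q"],2),pose()[0])
show([(G+.054*zr,dn(y,.6))])
m=optics.camera_model("wrist")
for n,k in(("top",.172),("grip",.14),("hb",.1),("org",0)): print(n,proj(m,G+(k-.14)*zr)*800/560)
cv2.imwrite("pics/w3.png",cv2.resize(optics.read_camera("wrist"),(800,600),interpolation=3))
```

```text
[ 0.21  0.2  -0.12  2.37 -1.36  0.17  0.07] [ 0.48472876 -0.06593325  0.20854265]
offset [-0.0153, -0.0068, 0.0172] ang [-0.0208, 0.0344, 0.0007] len 0.024
top [377.90734029 505.57815305]
grip [383.68332559 438.19790165]
hb [388.42228649 382.91514712]
org [394.91105782 307.2198293 ]
```

View pics/w3.png

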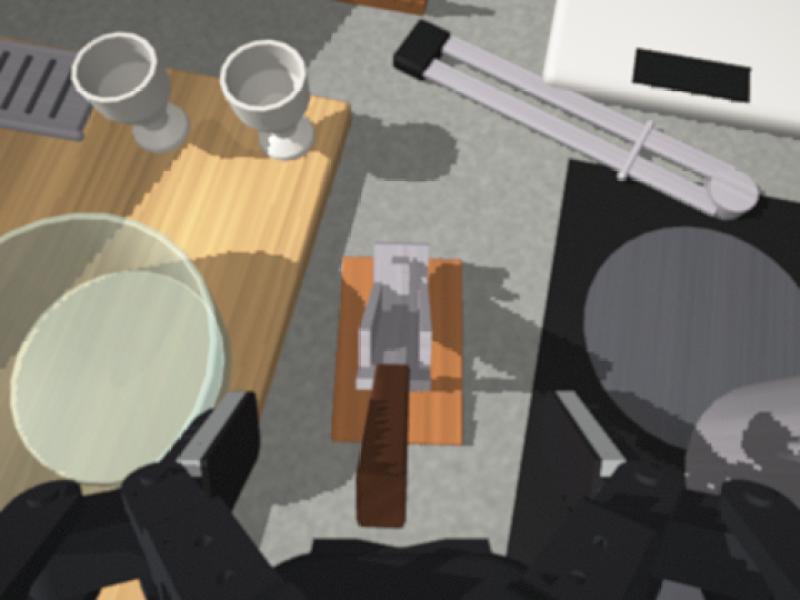

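The handle runs from (382,500) to (391,368), as predicted. The arm is at its q5/q6 limits with the 0.6 rad tilt. I'll grasp with 0.35 rad of finger tilt and compensate while carrying.

```bash
cat >> g.py <<'E'
def tcp(G,pitch,back=.054,yaw=y): return G-back*dn(yaw,pitch).apply([0,0,1])
E
python3 - <<'E'
from g import *
show([(tcp(G,.35,.08),dn(y,.35))]);show([(tcp(G,.35),dn(y,.35))])
E
```

```text
offset [0.0041, -0.0068, -0.0066] ang [-0.0206, -0.2838, 0.0034] len 0.01
offset [-0.0016, -0.0064, 0.0187] ang [-0.0206, -0.2838, 0.0034] len 0.02
```

Emit:
drive_tool(deltas=[{"gripper": 0,"offset": [0.004,-0.007,-0.007],"angular": [-0.02,-0.284,0]},{"gripper": 0,"offset": [0.004,-0.007,-0.007],"angular": [-0.02,-0.284,0]},{"gripper": 0,"offset": [-0.002,-0.006,0.019],"angular": [-0.02,-0.284,0]},{"gripper": 0,"offset": [-0.002,-0.006,0.019],"angular": [-0.02,-0.284,0]},{"gripper": 0,"offset": [-0.002,-0.006,0.019],"angular": [-0.02,-0.284,0]}])

```text
t: 7.8
eef_pos: [0.4923, -0.0555, 0.1917]
tool_rot: [-0.018, 0.978, 0.112, 0.173]
contact_force: [-0.1, 0.7, 1.5]
gripper_width: 1.0
grasp_force: 0.0
```

Run:
```python
from g import *
print(np.round(bot.get_obs()["q"],2),pose()[0])
show([(tcp(G,.35),dn(y,.35))])
```

```text
[-0.26  0.25  0.33  2.28 -0.56  0.33 -0.79] [ 0.49234222 -0.05548609  0.19169369]
offset [-0.0012, 0.0015, -0.0008] ang [-0.0001, 0.0011, 0.0096] len 0.002
```

Emit:
drive_tool(deltas=[{"gripper": 150,"offset": [0,0,0],"angular": [0,0,0]},{"gripper": 200,"offset": [0,0,0],"angular": [0,0,0]},{"gripper": 255,"offset": [0,0,0],"angular": [0,0,0]},{"gripper": 255,"offset": [0,0,0],"angular": [0,0,0]},{"gripper": 255,"offset": [0,0,0],"angular": [0,0,0]}], grip_force=70)

```text
t: 8.3
eef_pos: [0.4911, -0.0591, 0.1912]
tool_rot: [-0.019, 0.979, 0.107, 0.173]
contact_force: [-13.6, -5.4, 18.8]
gripper_width: 0.154
grasp_force: 69.1
```

Emit:
drive_tool(deltas=[{"gripper": 255,"offset": [0,0,0],"angular": [0,0,0]},{"gripper": 255,"offset": [0,0,0],"angular": [0,0,0]},{"gripper": 255,"offset": [0,0,0],"angular": [0,0,0]},{"gripper": 255,"offset": [0,0,0],"angular": [0,0,0]},{"gripper": 255,"offset": [0,0,0],"angular": [0,0,0]}])

```text
t: 8.8
eef_pos: [0.4911, -0.0595, 0.1913]
tool_rot: [-0.019, 0.979, 0.107, 0.173]
contact_force: [-4.2, -3.1, 6.2]
gripper_width: 0.151
grasp_force: 68.4
```

Run:
```python
from g import *
p,q=pose(); np.savez("grasp.npz",p=p,q=q.as_quat()); print(p,q.as_quat())
# lift off the plate: along rod x (normal) 60mm + up
n=np.cos(.6)*xr+np.array([0,0,np.sin(.6)])
show([(p+.02*n+.05*zr,q)]);show([(p+.03*n+.13*zr+[0,0,.03],q)])
```

```text
[ 0.49110338 -0.05948284  0.19125491] [ 0.97889337  0.10702574  0.17308498 -0.01883768]
offset [0.007, 0.0, -0.0534] ang [0.0, 0.0, 0.0] len 0.054
offset [0.0072, 0.0001, -0.1616] ang [0.0, 0.0, 0.0] len 0.162
```

Run:
```python
from g import *
p,q=pose()
show([(p+[0,0,.1],q)]);show([(p+[0.03,-.02,.22],q)])
# then: rod vertical => tool pitch -.25; over pot pre position
show([([.50,-.1,.42],dn(.24,-.25))],start=(p+[.03,-.02,.22],q))
```

```text
offset [0.0343, 0.0, -0.0939] ang [0.0, 0.0, 0.0] len 0.1
offset [0.0989, 0.026, -0.1981] ang [0.0, 0.0, 0.0] len 0.223
offset [-0.0205, 0.0155, -0.0168] ang [0.0017, -0.7639, -0.0287] len 0.031
```

Emit:
drive_tool(deltas=[{"gripper": 255,"offset": [0.007,0,-0.019],"angular": [0,0,0]},{"gripper": 255,"offset": [0.017,0,-0.047],"angular": [0,0,0]},{"gripper": 255,"offset": [0.034,0,-0.094],"angular": [0,0,0]},{"gripper": 255,"offset": [0.05,0,-0.137],"angular": [0,0,0]},{"gripper": 255,"offset": [0.065,0.01,-0.178],"angular": [0,0,0]}])

```text
t: 9.3
eef_pos: [0.4929, -0.0673, 0.3822]
tool_rot: [-0.019, 0.979, 0.109, 0.173]
contact_force: [0.3, -0.1, -1.6]
gripper_width: 0.154
grasp_force: 68.3
```

Emit:
drive_tool(deltas=[{"gripper": 255,"offset": [0.0,0.015,-0.03],"angular": [0,-0.18,0]},{"gripper": 255,"offset": [0.0,0.03,-0.04],"angular": [0,-0.36,0]},{"gripper": 255,"offset": [0.0,0.03,-0.04],"angular": [0,-0.54,-0.01]},{"gripper": 255,"offset": [0.0,0.03,-0.04],"angular": [0,-0.72,-0.028]},{"gripper": 255,"offset": [0.0,0.03,-0.04],"angular": [0,-0.764,-0.028]}])

```text
t: 9.8
eef_pos: [0.488, -0.0989, 0.417]
tool_rot: [0.016, 0.984, 0.121, -0.127]
contact_force: [0.0, 1.6, -2.0]
gripper_width: 0.155
grasp_force: 68.5
```

Run:
```python
from g import *
o=bot.get_obs();p,q=pose();print(np.round(o["q"],2),p,np.round(q.as_matrix(),3).tolist(),o["gripper_width"],o["t"])
S=optics.camera_model("scene");D=optics.camera_model("side")
rz=R.from_rotvec(0*q.as_rotvec())
# predicted rod: in tool frame tilted by .25 about tool y
d=.25; Z=q.apply([np.sin(d),0,-np.cos(d)])*1; X=q.apply([np.cos(d),0,np.sin(d)])
Gp=p+.054*q.apply([0,0,1]); print("Z",Z,"X",X); O=Gp-.14*Z
im=[]
for n,m in(("scene",S),("side",D),("wrist",optics.camera_model("wrist"))):
    i=optics.read_camera(n); cv2.imwrite(f"pics/l_{n}.png",i)
    a,b,c,e=[proj(m,t) for t in(Gp+.032*Z,Gp,O,O+.0285*X+.02*Z)]; print(n,np.round([a,b,c,e],1).tolist())
    cx,cy=np.round((b+c)/2).astype(int); x0=np.clip(cx-50,0,460);y0=np.clip(cy-75,0,270)
    print("crop",x0,y0); im.append(cv2.resize(i[y0:y0+150,x0:x0+100],(266,400),interpolation=3))
cv2.imwrite("pics/l.png",np.hstack(im))
```

```text
[-0.45  0.21  0.58  1.74 -0.02  1.47 -1.18] [ 0.48804609 -0.09889787  0.41702542] [[0.939, 0.242, -0.246], [0.234, -0.97, -0.062], [-0.254, 0.001, -0.967]] 0.15516526311423615 9.8
Z [0.47069046 0.11789709 0.87438593] X [ 0.84847857  0.21127052 -0.48523076]
scene [[248.1, 146.9], [242.5, 153.2], [221.1, 177.4], [232.9, 183.8]]
crop 182 90
side [[297.3, 86.5], [303.7, 97.4], [329.6, 140.7], [315.2, 138.8]]
crop 267 44
wrist [[281.3, 326.8], [281.1, 298.3], [280.6, 250.0], [280.6, 216.8]]
crop 231 199
```

View pics/l.png

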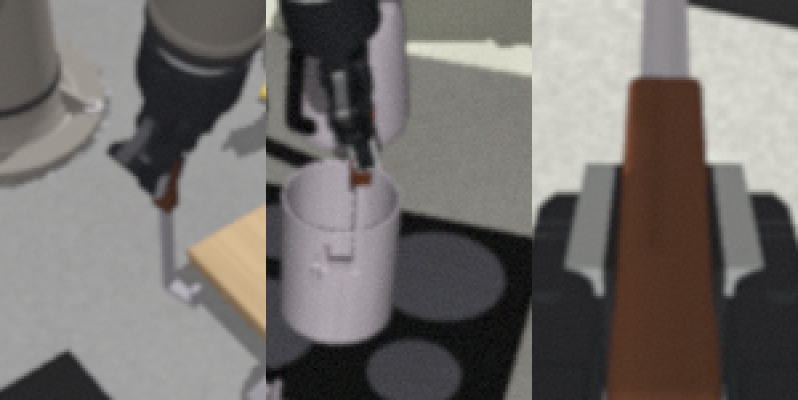

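Left: rod hanging vertically, with its foot at scene (245,197) and tip near (255,200). Middle: foot in the side view at about (300,139). Right: handle centred between the pads. I'll compare with the corrected prediction.

```bash
cat >> g.py <<'E'
d=.25
def rod(p,q,d=d):
    Z=q.apply([-np.sin(d),0,-np.cos(d)]);X=q.apply([np.cos(d),0,-np.sin(d)]);Gp=p+.054*q.apply([0,0,1]);return Gp-.14*Z,X,Z
E
python3 - <<'E'
from g import *
S=optics.camera_model("scene");D=optics.camera_model("side"); p,q=pose()
O,X,Z=rod(p,q);print("pred",O,X,Z)
for m in(S,D): print([proj(m,t).round(1).tolist() for t in(O,O+.0285*X+.02*Z,O+.1*Z)])
print("meas",tri(S,(245.2,197.5),D,(300.1,139.5)))
a=cv2.imread("pics/l_scene.png");b=cv2.imread("pics/l_side.png")
for n,i,(x0,y0,x1,y1) in(("s",a,(238,165,256,195)),("d",b,(290,113,308,135))):
    g=cv2.cvtColor(i,6)[y0:y1,x0:x1]; print(n); print(g[::3])
E
```

```text
pred [ 0.47380191 -0.10360978  0.22496594] [ 0.97092585  0.23937699 -0.00128515] [0.00105557 0.00108727 0.99999885]
[[244.2, 197.2], [254.0, 197.9], [242.5, 166.7]]
[[301.3, 144.6], [289.8, 137.7], [303.4, 111.5]]
meas (array([ 0.48043952, -0.10748101,  0.23516181]), np.float64(0.0029001698034279667))
s
[[141 104  70  58  54  49  47  49  41  44  74 124 151 154 155 154 154 156]
 [156 155 148 123  94  69  54  53  75 110 139 152 154 154 153 153 153 154]
 [158 161 157 145 123 111 106 106 118 140 155 156 156 156 156 155 156 156]
 [158 158 155 144 127 112 107 105 114 138 155 157 157 157 157 154 154 154]
 [158 156 154 145 130 113 107 106 113 137 155 159 158 157 157 157 156 156]
 [157 155 154 150 133 115 108 105 112 133 151 157 157 157 158 160 159 158]
 [157 157 159 156 138 115 108 106 110 131 149 155 154 152 151 160 172 178]
 [161 159 157 155 140 119 109 106 109 130 149 158 160 156 139 120 126 148]
 [159 159 160 157 144 122 109 106 108 125 143 152 147 132 116 108 103 104]
 [159 159 159 157 146 124 111 106 105 108 108 108 108 109 109 107 108 108]]
d
[[163 162 167 164 165 165 166 153 110  73  71  94 101 106 108 108 120 137]
 [164 163 165 163 166 165 169 165 155 138 127 147 165 164 154 152 148 141]
 [163 167 165 164 168 166 164 166 158 144 136 154 164 164 157 150 142 146]
 [162 163 161 169 168 165 166 165 166 156 144 154 166 161 160 153 143 141]
 [166 167 163 170 170 164 162 162 154 136 139 154 165 161 158 148 145 143]
 [160 167 161 165 168 165 166 162 155 128 140 160 162 158 144 141 136 129]
 [167 162 165 168 173 166 166 172 167 160 158 164 164 157 158 158 156 154]
 [165 170 169 167 174 167 169 167 161 145 152 165 166 163 152 154 154 150]]
```

Run:
```python
from g import *
S=optics.camera_model("scene");D=optics.camera_model("side");W=optics.camera_model("wrist"); p,q=pose()
O,X,Z=rod(p,q);Y=np.cross(Z,X)
for sh in([0,0,0],[.005,0,0],[0,0,.008],[.005,0,.008]):
    o=O+sh[0]*X+sh[2]*Z
    print(sh,"W hb",proj(W,o+.1*Z+.009*X).round(1),"S low corner",proj(S,o).round(1),proj(S,o+.031*X).round(1),"tiptop",proj(S,o+.0285*X+.02*Z).round(1),"hb",proj(S,o+.1*Z).round(1),"D",proj(D,o).round(1),proj(D,o+.031*X).round(1),proj(D,o+.0285*X+.02*Z).round(1),proj(D,o+.1*Z).round(1))
a=cv2.imread("pics/l_scene.png");b=cv2.imread("pics/l_side.png")
print(cv2.cvtColor(a,6)[185:207,240:262]);print(cv2.cvtColor(b,6)[127:150,285:306])
```

```text
[0, 0, 0] W hb [281.  227.7] S low corner [244.2 197.2] [255.1 204.2] tiptop [254.  197.9] hb [242.5 166.7] D [301.3 144.6] [288.5 144. ] [289.8 137.7] [303.4 111.5]
[0.005, 0, 0] W hb [281.  219.3] S low corner [245.9 198.3] [256.9 205.3] tiptop [255.9 199.1] hb [244.3 167.9] D [299.3 144.5] [286.4 143.9] [287.7 137.6] [301.2 111.4]
[0, 0, 0.008] W hb [281.  236.8] S low corner [244.  194.9] [255.  201.9] tiptop [254.  195.6] hb [242.3 164.1] D [301.5 142.1] [288.6 141.5] [289.9 135.1] [303.5 108.6]
[0.005, 0, 0.008] W hb [281.  228.1] S low corner [245.8 196.1] [256.8 203.1] tiptop [255.8 196.7] hb [244.2 165.2] D [299.4 142. ] [286.5 141.4] [287.8 135.1] [301.3 108.5]
[[156 155 139 116 107 105 110 131 151 159 160 150 136 130 146 164 174 179
  180 180 182 181]
 [157 155 140 119 109 106 109 130 149 158 160 156 139 120 126 148 165 175
  178 180 180 181]
 [159 156 143 123 109 106 109 127 146 156 157 157 141 117 112 126 149 166
  175 177 180 181]
 [159 158 144 122 110 104 108 124 145 155 156 148 132 115 105 111 127 149
  167 175 178 180]
 [160 157 144 122 109 106 108 125 143 152 147 13
[... 2974 characters left out ...]
0 169 162 149 146 143 140 142 138 135 133 135 152 159 165 162
  160 162 155]
 [176 181 170 167 169 163 152 158 158 158 155 150 147 155 163 162 166 163
  161 157 154]
 [163 160 167 179 180 168 161 159 161 160 159 161 160 159 164 169 167 160
  158 155 155]
 [150 148 156 176 179 170 168 166 163 170 166 164 161 167 167 176 171 164
  162 156 156]
 [148 140 147 164 172 169 163 166 167 165 166 168 169 173 175 179 177 168
  160 157 155]
 [154 142 143 156 165 166 167 169 171 166 168 168 169 165 168 173 168 160
  157 156 153]
 [155 146 147 162 167 167 169 168 167 167 164 169 170 167 164 164 161 164
  160 156 155]
 [156 158 157 162 166 168 168 169 165 168 167 166 167 168 168 164 164 163
  158 157 155]]
```

The wrist, scene and side readings agree: the rod sits 5 mm further along the hook's x and 8 mm further up its shaft than assumed. I'll include that shift and plan the hooking.

```bash
cat >> g.py <<'E'
P=np.array([.5365,-.2875,.086])
def rod2(p,q):
    O,X,Z=rod(p,q); return O+.005*X+.008*Z,X,Z
def tcpr(O,yaw,pitch=-.25):
    q=dn(yaw,pitch); o,X,Z=rod2(np.zeros(3),q); return np.array(O)-o,q
B=.258; XB=np.array([np.cos(B),np.sin(B),0])
def at(k,z,C=P): return tcpr(np.r_[(C-k*XB)[:2],z],B)
E
python3 - <<'E'
from g import *
print(rod2(*pose())[0])
show([at(.043,.22),at(.043,.055),at(.0145,.055),at(.0145,.30)])
E
```

```text
[ 0.47866499 -0.1024042   0.2329595 ]
offset [-0.0271, 0.1943, 0.0205] ang [-0.0041, 0.0016, -0.0203] len 0.197
offset [0.0408, 0.0, 0.1599] ang [0.0, 0.0, 0.0] len 0.165
offset [0.0276, -0.0, -0.0071] ang [0.0, 0.0, 0.0] len 0.028
offset [-0.0606, -0.0, -0.2374] ang [0.0, 0.0, 0.0] len 0.245
```

Emit:
drive_tool(deltas=[{"gripper": 255,"offset": [-0.006,0.045,0],"angular": [-0.004,0.002,-0.02]},{"gripper": 255,"offset": [-0.012,0.09,0.005],"angular": [-0.004,0.002,-0.02]},{"gripper": 255,"offset": [-0.018,0.13,0.012],"angular": [-0.004,0.002,-0.02]},{"gripper": 255,"offset": [-0.024,0.17,0.018],"angular": [-0.004,0.002,-0.02]},{"gripper": 255,"offset": [-0.027,0.194,0.02],"angular": [-0.004,0.002,-0.02]}])

```text
t: 10.45
eef_pos: [0.5011, -0.2997, 0.4056]
tool_rot: [0.016, 0.984, 0.125, -0.123]
contact_force: [0.1, 0.1, -1.2]
gripper_width: 0.153
grasp_force: 68.7
```

Emit:
drive_tool(deltas=[{"gripper": 255,"offset": [0,0,0],"angular": [0,0,0]},{"gripper": 255,"offset": [0,0,0],"angular": [0,0,0]}])

```text
t: 10.65
eef_pos: [0.5023, -0.2964, 0.4057]
tool_rot: [0.016, 0.984, 0.127, -0.123]
contact_force: [-0.2, -0.2, -0.5]
gripper_width: 0.155
grasp_force: 68.7
```

Run:
```python
from g import *
o=bot.get_obs();print(rod2(*pose()),np.round(o["q"],2),o["t"])
show([at(.043,.22)])
show([at(.043,.055)])
# check hook over pot in scene/side/wrist: triangulate shaft from gradient
S=optics.camera_model("scene");D=optics.camera_model("side");W=optics.camera_model("wrist")
O,X,Z=rod2(*pose())
im=[]
for n,m in(("scene",S),("side",D),("wrist",W)):
    i=optics.read_camera(n);cv2.imwrite(f"pics/k_{n}.png",i)
    print(n,[proj(m,t).round(1).tolist() for t in(O,O+.031*X,O+.0285*X+.02*Z,O+.1*Z,P)])
```

```text
(array([ 0.49460262, -0.2983312 ,  0.22135083]), array([0.96742876, 0.25313337, 0.00225836]), array([-2.07780511e-03, -9.80599310e-04,  9.99997361e-01])) [-0.13  0.38  0.67  1.59 -0.06  1.43 -0.77] 10.65
offset [0.001, 0.0001, 0.0012] ang [-0.0012, -0.0029, -0.0024] len 0.002
offset [0.0415, 0.0002, 0.1611] ang [-0.0012, -0.0029, -0.0024] len 0.166
scene [[173.1, 250.3], [184.2, 258.2], [182.0, 252.2], [165.2, 221.7], [196.1, 293.3]]
side [[313.1, 97.7], [301.4, 97.3], [302.8, 91.1], [315.7, 65.3], [294.9, 136.1]]
wrist [[280.7, 164.6], [280.7, 123.0], [280.8, 135.5], [281.0, 243.5], [280.7, 74.0]]
```

Emit:
drive_tool(deltas=[{"gripper": 255,"offset": [0.01,0,0.04],"angular": [0,0,0]},{"gripper": 255,"offset": [0.02,0,0.078],"angular": [0,0,0]},{"gripper": 255,"offset": [0.029,0,0.112],"angular": [0,0,0]},{"gripper": 255,"offset": [0.036,0,0.14],"angular": [0,0,0]},{"gripper": 255,"offset": [0.0415,0,0.161],"angular": [0,0,0]}])

```text
t: 11.3
eef_pos: [0.5036, -0.294, 0.2375]
tool_rot: [0.015, 0.984, 0.129, -0.124]
contact_force: [-0.2, 0.2, -0.6]
gripper_width: 0.154
grasp_force: 68.7
```

Emit:
drive_tool(deltas=[{"gripper": 255,"offset": [0,0,0],"angular": [0,0,0]}])

```text
t: 11.4
eef_pos: [0.503, -0.2935, 0.2367]
tool_rot: [0.015, 0.984, 0.129, -0.125]
contact_force: [-0.3, -0.1, -0.3]
gripper_width: 0.154
grasp_force: 68.6
```

Run:
```python
from g import *
o=bot.get_obs();print(rod2(*pose()),o["contact_force"])
show([at(.043,.055)]);show([at(.0145,.055)])
W=optics.camera_model("wrist");i=optics.read_camera("wrist");O,X,Z=rod2(*pose())
print([proj(W,t).round(1).tolist() for t in(O+.005*X,O+.031*X,O+.0285*X+.02*Z,O+.1*Z,P)])
u,v=proj(W,P);print(u,v)
x0,y0=190,60
c=cv2.resize(i[y0:y0+135,x0:x0+180],(800,600),interpolation=3);cv2.imwrite("pics/fin.png",cv2.convertScaleAbs(c,alpha=1.4,beta=-40))
```

```text
(array([ 0.49438692, -0.29518149,  0.05244647]), array([ 0.96636792,  0.25715302, -0.00231865]), array([ 0.00311924, -0.00270542,  0.99999148])) [-0.27225645 -0.07278501 -0.3376791 ]
offset [-0.0014, 0.0027, -0.0023] ang [-0.0036, 0.003, 0.0036] len 0.004
offset [0.0262, 0.0028, -0.0094] ang [-0.0036, 0.003, 0.0036] len 0.028
[[282.6, 158.3], [282.7, 122.8], [282.8, 135.4], [283.4, 245.0], [286.3, 119.4]]
286.34644423335396 119.36897219123986
```

View pics/fin.png

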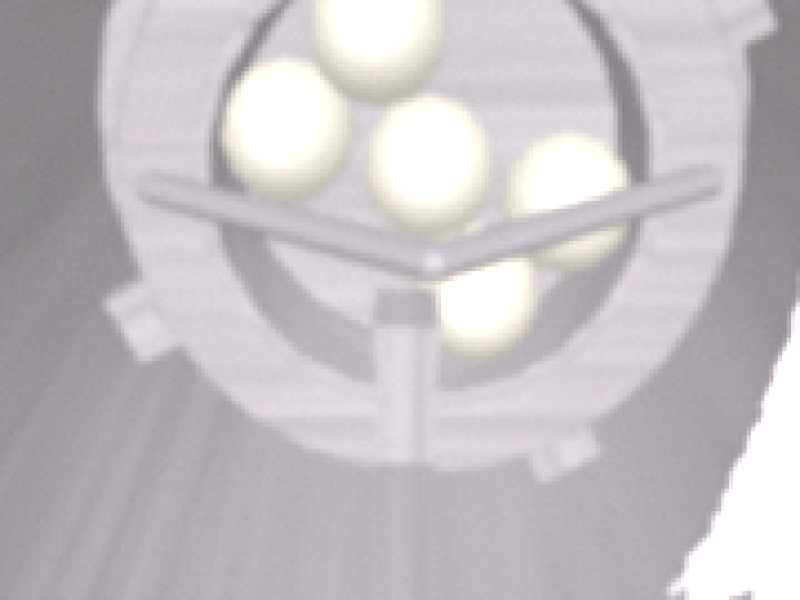

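The wire peak is at crop (432,262), pixel (287,119), within 1 px of the prediction. The hook tip is at (405,305), short of the wire and about 4 mm off to the left. I'll slide under it and lift gently.

Emit:
drive_tool(deltas=[{"gripper": 255,"offset": [0,0.004,0],"angular": [0,0,0]},{"gripper": 255,"offset": [0.009,0.004,-0.002],"angular": [0,0,0]},{"gripper": 255,"offset": [0.018,0.004,-0.005],"angular": [0,0,0]},{"gripper": 255,"offset": [0.0265,0.004,-0.007],"angular": [0,0,0]},{"gripper": 255,"offset": [0.0265,0.004,-0.007],"angular": [0,0,0]}])

```text
t: 11.95
eef_pos: [0.5332, -0.2917, 0.2397]
tool_rot: [0.016, 0.984, 0.129, -0.122]
contact_force: [0.1, 0.3, 0.1]
gripper_width: 0.15
grasp_force: 68.7
```

Emit:
drive_tool(deltas=[{"gripper": 255,"offset": [-0.002,0,-0.008],"angular": [0,0,0]},{"gripper": 255,"offset": [-0.004,0,-0.016],"angular": [0,0,0]},{"gripper": 255,"offset": [-0.006,0,-0.024],"angular": [0,0,0]},{"gripper": 255,"offset": [-0.008,0,-0.032],"angular": [0,0,0]},{"gripper": 255,"offset": [-0.008,0,-0.032],"angular": [0,0,0]}])

```text
t: 12.45
eef_pos: [0.5315, -0.2932, 0.274]
tool_rot: [0.016, 0.984, 0.127, -0.122]
contact_force: [-0.3, -0.8, -2.6]
gripper_width: 0.157
grasp_force: 68.7
```

Run:
```python
from g import *
o=bot.get_obs();print(rod2(*pose()),o["contact_force"],o["torque"],o["t"])
show([at(.0145,.30)])
W=optics.camera_model("wrist");cv2.imwrite("pics/n1.png",optics.read_camera("wrist"))
```

```text
(array([ 0.52393312, -0.2954444 ,  0.0896234 ]), array([0.9670392 , 0.25461234, 0.00278424]), array([-2.99823303e-03,  4.52382286e-04,  9.99995403e-01])) [-0.30128906 -0.84881136 -2.55479432] [ 0.14546838 -0.38921772  0.01201579] 12.45
offset [-0.0513, -0.004, -0.204] ang [0.0013, -0.0035, -0.0011] len 0.21
```

The lift load is about 2–2.5 N, so the basket is on the hook. I'll lift it clear.

Emit:
drive_tool(deltas=[{"gripper": 255,"offset": [-0.004,-0.001,-0.015],"angular": [0,0,0]},{"gripper": 255,"offset": [-0.011,-0.002,-0.043],"angular": [0,0,0]},{"gripper": 255,"offset": [-0.018,-0.004,-0.073],"angular": [0,0,0]},{"gripper": 255,"offset": [-0.026,-0.004,-0.103],"angular": [0,0,0]},{"gripper": 255,"offset": [-0.033,-0.004,-0.133],"angular": [0,0,0]}])

```text
t: 13.0
eef_pos: [0.5305, -0.2887, 0.4116]
tool_rot: [0.016, 0.984, 0.127, -0.123]
contact_force: [0.9, 0.2, -3.5]
gripper_width: 0.154
grasp_force: 68.5
```

Emit:
drive_tool(deltas=[{"gripper": 255,"offset": [-0.007,0,-0.03],"angular": [0,0,0]},{"gripper": 255,"offset": [-0.013,0,-0.052],"angular": [0,0,0]},{"gripper": 255,"offset": [-0.017,0,-0.066],"angular": [0,0,0]},{"gripper": 255,"offset": [-0.018,0,-0.071],"angular": [0,0,0]},{"gripper": 255,"offset": [-0.018,0,-0.071],"angular": [0,0,0]}])

```text
t: 13.5
eef_pos: [0.531, -0.2887, 0.4828]
tool_rot: [0.016, 0.984, 0.128, -0.123]
contact_force: [1.0, -0.4, -4.1]
gripper_width: 0.15
grasp_force: 68.6
```

Run:
```python
from g import *
o=bot.get_obs();O,X,Z=rod2(*pose());print(O,o["contact_force"],np.round(o["q"],2),o["t"])
D=optics.camera_model("side");S=optics.camera_model("scene")
# basket expected: peak at O+.0145X+.0075
C=O+.0145*X+[0,0,.0075]
YB=np.cross([0,0,1],XB)
for n,m in(("scene",S),("side",D)):
    i=optics.read_camera(n);cv2.imwrite(f"pics/m_{n}.png",i)
    print(n,[proj(m,t).round(1).tolist() for t in(C,C-[0,0,.046]+.05*YB,C-[0,0,.046]-.05*YB,C-[0,0,.046]+.05*XB,C-[0,0,.046]-.05*XB,C-[0,0,.076])])
    h=cv2.cvtColor(i,40).astype(int); 
    u,v=proj(m,C-[0,0,.046]).astype(int); w=i[v-25:v+30,u-40:u+40].astype(int)
    egg=((w[...,2]-w[...,0]>18)&(w.sum(2)>480)); ys,xs=np.nonzero(egg); print("eggs",len(xs),xs.mean()+u-40 if len(xs) else 0,ys.mean()+v-25 if len(xs) else 0)
BC=np.array([.515,.114,0]); k=(BC-XB*.0145)
show([tcpr([k[0]-0,-.09,.30],B)]); show([tcpr([k[0],k[1],.30],B)])
```

```text
[ 0.52311262 -0.2907461   0.29850934] [ 1.00936428 -0.35870745 -4.09079434] [-0.13  0.39  0.68  1.41 -0.06  1.6  -0.78] 13.5
scene [[183.6, 238.0], [203.8, 234.4], [168.6, 268.8], [205.9, 264.6], [168.0, 238.2], [188.5, 259.3]]
eggs 0 0 0
side [[297.9, 69.9], [296.9, 96.6], [297.4, 73.9], [278.0, 84.3], [316.3, 85.7], [296.7, 94.5]]
eggs 3 329.3333333333333 63.0
offset [0.0285, -0.1994, -0.0099] ang [-0.0017, 0.0009, 0.0003] len 0.202
offset [0.078, -0.393, -0.0223] ang [-0.0017, 0.0009, 0.0003] len 0.401
```

Emit:
drive_tool(deltas=[{"gripper": 255,"offset": [0.001,-0.006,0],"angular": [0,0,0]},{"gripper": 255,"offset": [0.004,-0.02,-0.001],"angular": [0,0,0]},{"gripper": 255,"offset": [0.008,-0.042,-0.002],"angular": [0,0,0]},{"gripper": 255,"offset": [0.014,-0.07,-0.004],"angular": [0,0,0]},{"gripper": 255,"offset": [0.02,-0.1,-0.006],"angular": [0,0,0]}])

```text
t: 14.1
eef_pos: [0.5254, -0.1847, 0.4833]
tool_rot: [0.016, 0.984, 0.128, -0.124]
contact_force: [1.5, 0.6, -3.8]
gripper_width: 0.155
grasp_force: 68.5
```

Emit:
drive_tool(deltas=[{"gripper": 255,"offset": [0.006,-0.03,-0.002],"angular": [0,0,0]},{"gripper": 255,"offset": [0.012,-0.06,-0.003],"angular": [0,0,0]},{"gripper": 255,"offset": [0.018,-0.09,-0.005],"angular": [0,0,0]},{"gripper": 255,"offset": [0.024,-0.12,-0.007],"angular": [0,0,0]},{"gripper": 255,"offset": [0.03,-0.15,-0.008],"angular": [0,0,0]}])

```text
t: 14.6
eef_pos: [0.5168, -0.0313, 0.4839]
tool_rot: [0.016, 0.984, 0.128, -0.123]
contact_force: [0.5, 0.6, -3.8]
gripper_width: 0.151
grasp_force: 68.5
```

Emit:
drive_tool(deltas=[{"gripper": 255,"offset": [0.006,-0.03,-0.002],"angular": [0,0,0]},{"gripper": 255,"offset": [0.012,-0.06,-0.003],"angular": [0,0,0]},{"gripper": 255,"offset": [0.018,-0.088,-0.005],"angular": [0,0,0]},{"gripper": 255,"offset": [0.022,-0.11,-0.007],"angular": [0,0,0]},{"gripper": 255,"offset": [0.025,-0.125,-0.008],"angular": [0,0,0]}])

```text
t: 15.1
eef_pos: [0.5101, 0.0969, 0.4853]
tool_rot: [0.016, 0.984, 0.129, -0.124]
contact_force: [1.0, 0.1, -3.1]
gripper_width: 0.152
grasp_force: 68.5
```

Emit:
drive_tool(deltas=[{"gripper": 255,"offset": [0.001,-0.007,0],"angular": [0,0,0]},{"gripper": 255,"offset": [0.002,-0.01,0],"angular": [0,0,0]},{"gripper": 255,"offset": [0.002,-0.01,0],"angular": [0,0,0]}])

```text
t: 15.4
eef_pos: [0.5103, 0.1034, 0.485]
tool_rot: [0.016, 0.984, 0.127, -0.123]
contact_force: [-0.1, -0.8, -2.8]
gripper_width: 0.156
grasp_force: 68.5
```

Run:
```python
from g import *
o=bot.get_obs();O,X,Z=rod2(*pose());print(O,X,Z,o["contact_force"],np.round(o["q"],2),o["t"])
D=optics.camera_model("side");S=optics.camera_model("scene");W=optics.camera_model("wrist")
C=O+.0145*X+[0,0,.0075]; F=C-[0,0,.046]; YB=np.cross([0,0,1],XB)
for n,m in(("scene",S),("side",D),("wrist",W)):
    i=optics.read_camera(n);cv2.imwrite(f"pics/o_{n}.png",i)
    pts=np.array([proj(m,F+.05*(np.cos(t)*XB+np.sin(t)*YB)) for t in np.linspace(0,6.28,24)])
    b=np.r_[pts.min(0),pts.max(0)]; print(n,"flange bbox",b.round(1),"C",proj(m,C).round(1))
    g=i.astype(int); egg=(g[...,1]-g[...,0]>8)&(g[...,2]-g[...,1]<25)&(g[...,1]>120)
    x0,y0,x1,y1=np.clip(b.astype(int),0,560); ys,xs=np.nonzero(egg[y0:y1,x0:x1]); print("eggs",len(xs),(xs.mean()+x0,ys.mean()+y0) if len(xs) else None,"egg pred",proj(m,C-[0,0,.048]).round(1))
    # change vs start
    if n!="wrist":
        r=cv2.imread(f"pics/{n}0.png"); df=(np.abs(i.astype(int)-r).sum(2)>60); x0-=10;x1+=10;y0-=10;y1+=25
        sub=df[y0:y1,x0:x1]; ys,xs=np.nonzero(sub); print("rows",[(y0+k,int(x0+np.nonzero(sub[k])[0].min()),int(x0+np.nonzero(sub[k])[0].max())) for k in range(0,sub.shape[0],4) if sub[k].any()])
BC=np.array([.515,.114,0]); k=(BC-XB*.0145); print(k)
```

```text
[0.50234287 0.10121649 0.30071517] [9.67154636e-01 2.54187803e-01 6.86888397e-04] [-8.13463582e-04  3.92847165e-04  9.99999592e-01] [-0.08952776 -0.83788613 -2.81544593] [-0.71  0.22  0.49  1.56 -0.09  1.63 -1.52] 15.4
scene flange bbox [307.5 138.4 352.  171. ] C [331.8 139.8]
eggs 71 (np.float64(339.23943661971833), np.float64(152.0)) egg pred [329.6 154.9]
rows [(np.int64(140), 318, 333), (np.int64(144), 312, 344), (np.int64(148), 309, 348), (np.int64(152), 305, 351), (np.int64(156), 297, 352), (np.int64(160), 297, 351), (np.int64(164), 305, 350), (np.int64(168), 299, 345), (np.int64(172), 297, 338), (np.int64(176), 297, 310), (np.int64(180), 297, 308), (np.int64(184), 297, 304), (np.int64(188), 297, 299)]
side flange bbox [233.4 173.  280.3 206.8] C [256.6 173.8]
eggs 61 (np.float64(258.4754098360656), np.float64(192.672131147541)) egg pred [256.9 190. ]
rows [(np.int64(162), 263, 274), (np.int64(166), 255, 289), (np.int64(170), 251, 289), (np.int64(174), 249, 289), (np.int64(178), 240, 287), (np.int64(182), 236, 283), (np.int64(186), 235, 280), (np.int64(190), 235, 281), (np.int64(194), 235, 280), (np.int64(198), 236, 276), (np.int64(202), 240, 273), (np.int64(206), 247, 270), (np.int64(210), 256, 264)]
wrist flange bbox [219.6  63.3 341.5 184.6] C [280.7 149.4]
eggs 2845 (np.float64(265.51810193321614), np.float64(120.79191564147627)) egg pred [280.6 129.2]
[0.50097992 0.11030036 0.        ]
```

The basket hangs level: the changed pixels match the predicted flange outline in both views, and the eggs are visible. I'll lower it into the bowl.

Emit:
drive_tool(deltas=[{"gripper": 255,"offset": [0.004,-0.004,0.012],"angular": [0,0,0]},{"gripper": 255,"offset": [0.01,-0.009,0.036],"angular": [0,0,0]},{"gripper": 255,"offset": [0.017,-0.009,0.062],"angular": [0,0,0]},{"gripper": 255,"offset": [0.024,-0.009,0.09],"angular": [0,0,0]},{"gripper": 255,"offset": [0.031,-0.009,0.116],"angular": [0,0,0]}])

```text
t: 16.05
eef_pos: [0.5089, 0.1129, 0.363]
tool_rot: [0.016, 0.984, 0.127, -0.124]
contact_force: [-0.0, 0.7, -3.4]
gripper_width: 0.151
grasp_force: 68.5
```

Emit:
drive_tool(deltas=[{"gripper": 255,"offset": [0.006,0,0.024],"angular": [0,0,0]},{"gripper": 255,"offset": [0.011,0,0.044],"angular": [0,0,0]},{"gripper": 255,"offset": [0.015,0,0.058],"angular": [0,0,0]},{"gripper": 255,"offset": [0.017,0,0.066],"angular": [0,0,0]},{"gripper": 255,"offset": [0.017,0,0.068],"angular": [0,0,0]}])

```text
t: 16.55
eef_pos: [0.5089, 0.1129, 0.2942]
tool_rot: [0.016, 0.984, 0.127, -0.124]
contact_force: [0.4, 0.5, -2.9]
gripper_width: 0.154
grasp_force: 68.5
```

Run:
```python
from g import *
o=bot.get_obs();O,X,Z=rod2(*pose());print(O,o["contact_force"],np.round(o["q"],2),o["t"])
D=optics.camera_model("side");S=optics.camera_model("scene")
C=O+.0145*X+[0,0,.0075]; print("basket",C)
# bowl rim by difference to start image + edges: check bowl unmoved
for n in("scene","side"):
    i=optics.read_camera(n);cv2.imwrite(f"pics/p_{n}.png",i)
```

```text
[0.50080252 0.11071708 0.10987197] [ 0.38581137  0.52667556 -2.85164532] [-0.68  0.37  0.45  1.82 -0.16  1.24 -1.48] 16.55
basket [0.5148242  0.11441069 0.117368  ]
```

Emit:
drive_tool(deltas=[{"gripper": 255,"offset": [0.001,0,0.004],"angular": [0,0,0]},{"gripper": 255,"offset": [0.002,0,0.008],"angular": [0,0,0]},{"gripper": 255,"offset": [0.003,0,0.012],"angular": [0,0,0]},{"gripper": 255,"offset": [0.0035,0,0.014],"angular": [0,0,0]},{"gripper": 255,"offset": [0.004,0,0.016],"angular": [0,0,0]}])

```text
t: 17.15
eef_pos: [0.5092, 0.113, 0.2786]
tool_rot: [0.016, 0.984, 0.128, -0.123]
contact_force: [-0.3, 0.3, -1.3]
gripper_width: 0.151
grasp_force: 68.7
```

Emit:
drive_tool(deltas=[{"gripper": 255,"offset": [0.0005,0,0.002],"angular": [0,0,0]},{"gripper": 255,"offset": [0.001,0,0.004],"angular": [0,0,0]},{"gripper": 255,"offset": [0.0015,0,0.006],"angular": [0,0,0]},{"gripper": 255,"offset": [0.002,0,0.008],"angular": [0,0,0]},{"gripper": 255,"offset": [0.002,0,0.008],"angular": [0,0,0]}])

```text
t: 17.65
eef_pos: [0.5089, 0.1129, 0.27]
tool_rot: [0.016, 0.984, 0.128, -0.123]
contact_force: [-0.4, 0.2, -1.5]
gripper_width: 0.151
grasp_force: 68.7
```

Emit:
drive_tool(deltas=[{"gripper": 255,"offset": [0.001,0,0.005],"angular": [0,0,0]},{"gripper": 255,"offset": [0.002,0,0.009],"angular": [0,0,0]},{"gripper": 255,"offset": [0.0035,0,0.0135],"angular": [0,0,0]},{"gripper": 255,"offset": [0.0035,0,0.0135],"angular": [0,0,0]}])

```text
t: 18.05
eef_pos: [0.5087, 0.113, 0.2555]
tool_rot: [0.016, 0.984, 0.128, -0.124]
contact_force: [-1.4, -0.0, -0.6]
gripper_width: 0.155
grasp_force: 68.7
```

Run:
```python
from g import *
o=bot.get_obs();O,X,Z=rod2(*pose());print(O,o["contact_force"],o["t"])
W=optics.camera_model("wrist");i=optics.read_camera("wrist");cv2.imwrite("pics/r_wrist.png",i)
C=np.array([.5148,.1144,.101])
print("pk",proj(W,C),[proj(W,t).round(1).tolist() for t in(O+.005*X,O+.031*X,O+.031*X+.02*Z)])
```

```text
[0.5005935  0.11077863 0.07116463] [-1.40470025 -0.01605115 -0.55764457] 18.05
pk [280.91930663 161.20533266] [[280.7, 158.2], [280.7, 122.9], [280.7, 131.6]]
```

Emit:
drive_tool(deltas=[{"gripper": 255,"offset": [-0.004,0,0],"angular": [0,0,0]},{"gripper": 255,"offset": [-0.008,0,0.001],"angular": [0,0,0]},{"gripper": 255,"offset": [-0.012,0,0.002],"angular": [0,0,0]},{"gripper": 255,"offset": [-0.014,0,0.0025],"angular": [0,0,0]}])

```text
t: 18.5
eef_pos: [0.4948, 0.1092, 0.2575]
tool_rot: [0.016, 0.984, 0.127, -0.123]
contact_force: [-0.3, 0.6, -0.8]
gripper_width: 0.155
grasp_force: 68.7
```

Run:
```python
from g import *
o=bot.get_obs();O,X,Z=rod2(*pose());print(O,o["contact_force"],o["t"])
W=optics.camera_model("wrist");i=optics.read_camera("wrist");cv2.imwrite("pics/s_wrist.png",i)
print(proj(W,[.5148,.1144,.101]),proj(W,O+.031*X+.02*Z))
# wire feet in both pictures: basket moved?
r=cv2.imread("pics/p_scene.png");s=optics.read_camera("scene");cv2.imwrite("pics/s_scene.png",s)
```

```text
[0.48690049 0.10712103 0.07314457] [-0.27710795  0.56870269 -0.80483371] 18.5
[280.86278954 138.79080332] [280.74135304 131.66240821]
```

Run:
```python
from g import *
r=cv2.imread("pics/r_wrist.png");s=cv2.imread("pics/s_wrist.png")
g=lambda i:cv2.cvtColor(i,6)
for x0 in(200,300):  # patches beside the hook (eggs/flange)
    t=g(r)[100:150,x0:x0+60]; m=cv2.matchTemplate(g(s)[60:190,x0-15:x0+75],t,cv2.TM_CCOEFF_NORMED); _,v,_,l=cv2.minMaxLoc(m); print(x0,v,l[0]-15,l[1]+60-100)
```

```text
200 0.9680337905883789 -1 -20
300 0.7999668717384338 1 -19
```

The basket stayed put: the view shifted about 20 px, as expected for a static scene. I'll withdraw fully and rise.

Emit:
drive_tool(deltas=[{"gripper": 255,"offset": [-0.008,0,0.002],"angular": [0,0,0]},{"gripper": 255,"offset": [-0.016,0,0.004],"angular": [0,0,0]},{"gripper": 255,"offset": [-0.022,0,0.006],"angular": [0,0,0]},{"gripper": 255,"offset": [-0.022,0,0.006],"angular": [0,0,0]}])

```text
t: 19.0
eef_pos: [0.4722, 0.1032, 0.2569]
tool_rot: [0.016, 0.984, 0.127, -0.124]
contact_force: [0.3, 0.2, -1.3]
gripper_width: 0.156
grasp_force: 68.8
```

Emit:
drive_tool(deltas=[{"gripper": 255,"offset": [-0.004,0,-0.015],"angular": [0,0,0]},{"gripper": 255,"offset": [-0.011,0,-0.043],"angular": [0,0,0]},{"gripper": 255,"offset": [-0.021,0,-0.083],"angular": [0,0,0]},{"gripper": 255,"offset": [-0.033,0,-0.13],"angular": [0,0,0]},{"gripper": 255,"offset": [-0.041,0,-0.165],"angular": [0,0,0]}])

```text
t: 19.5
eef_pos: [0.4745, 0.1036, 0.4299]
tool_rot: [0.016, 0.984, 0.127, -0.122]
contact_force: [0.7, 0.1, -1.3]
gripper_width: 0.154
grasp_force: 68.8
```

Run:
```python
from g import *
o=bot.get_obs();print(rod2(*pose())[0],pose()[0],o["contact_force"],np.round(o["q"],2),o["t"])
d_=np.load("grasp.npz");gp=d_["p"];gq=R.from_quat(d_["q"])
W=optics.camera_model("wrist");i=optics.read_camera("wrist");cv2.imwrite("pics/t_wrist.png",i)
print(proj(W,[.515,.114,.101]))
show([(gp+[.02,.004,.21],dn(.22,-.25))])
show([(gp+[0.0,0,.19],gq)],start=(gp+[.02,.004,.21],dn(.22,-.25)))
show([(gp+[0,0,.05],gq),(gp,gq)],start=(gp+[0.0,0,.19],gq))
```

```text
[0.46699431 0.10165137 0.24551801] [0.47447356 0.10355356 0.4298673 ] [ 0.71131053  0.12251727 -1.29233607] [-0.74  0.17  0.48  1.73 -0.08  1.5  -1.56] 19.5
[280.84947184  66.2511131 ]
offset [0.0012, 0.163, 0.034] ang [0.0093, -0.0141, 0.0466] len 0.166
offset [-0.0148, -0.0005, 0.0244] ang [-0.0004, 0.7639, 0.0029] len 0.029
offset [-0.048, -0.0, 0.1315] ang [0.0, 0.0, 0.0] len 0.14
offset [-0.0171, -0.0, 0.047] ang [0.0, 0.0, 0.0] len 0.05
```

Emit:
drive_tool(deltas=[{"gripper": 255,"offset": [0,0.04,0],"angular": [0.01,-0.014,0.047]},{"gripper": 255,"offset": [0,0.085,0.01],"angular": [0.01,-0.014,0.047]},{"gripper": 255,"offset": [0.001,0.13,0.02],"angular": [0.01,-0.014,0.047]},{"gripper": 255,"offset": [0.001,0.163,0.03],"angular": [0.01,-0.014,0.047]},{"gripper": 255,"offset": [0.001,0.163,0.034],"angular": [0.01,-0.014,0.047]}])

```text
t: 20.05
eef_pos: [0.5081, -0.0611, 0.393]
tool_rot: [0.016, 0.986, 0.105, -0.129]
contact_force: [-0.1, -0.1, -1.4]
gripper_width: 0.154
grasp_force: 68.9
```

Emit:
drive_tool(deltas=[{"gripper": 255,"offset": [-0.003,0,0.005],"angular": [0,0.17,0]},{"gripper": 255,"offset": [-0.006,0,0.01],"angular": [0,0.34,0]},{"gripper": 255,"offset": [-0.009,0,0.015],"angular": [0,0.51,0]},{"gripper": 255,"offset": [-0.012,0,0.02],"angular": [0,0.68,0]},{"gripper": 255,"offset": [-0.015,0,0.024],"angular": [0,0.764,0.003]}])

```text
t: 20.55
eef_pos: [0.4869, -0.06, 0.374]
tool_rot: [-0.019, 0.979, 0.107, 0.17]
contact_force: [-1.0, -0.3, -1.1]
gripper_width: 0.156
grasp_force: 68.9
```

Emit:
drive_tool(deltas=[{"gripper": 255,"offset": [0,0,0],"angular": [0,0,0]},{"gripper": 255,"offset": [0,0,0],"angular": [0,0,0]}])

```text
t: 20.75
eef_pos: [0.4885, -0.0596, 0.3747]
tool_rot: [-0.018, 0.98, 0.108, 0.168]
contact_force: [0.8, 0.8, -0.7]
gripper_width: 0.155
grasp_force: 68.8
```

Run:
```python
from g import *
d_=np.load("grasp.npz");gp=d_["p"];gq=R.from_quat(d_["q"]);o=bot.get_obs();print(pose()[0]-gp,np.round(o["q"],2),o["t"])
show([(gp+[0,0,.10],gq)]);show([(gp+[0,0,.06],gq)]);show([(gp,gq)])
```

```text
[-2.63760711e-03 -1.28764119e-04  1.83491526e-01] [-0.54 -0.07  0.57  2.09 -0.06  0.78 -1.29] 20.75
offset [-0.0253, 0.0004, 0.0796] ang [0.0007, 0.014, 0.0016] len 0.084
offset [-0.0386, 0.0003, 0.1173] ang [0.0007, 0.014, 0.0016] len 0.124
offset [-0.0586, 0.0002, 0.1739] ang [0.0007, 0.014, 0.0016] len 0.184
```

Emit:
drive_tool(deltas=[{"gripper": 255,"offset": [-0.012,0,0.03],"angular": [0,0.014,0]},{"gripper": 255,"offset": [-0.022,0,0.064],"angular": [0,0.014,0]},{"gripper": 255,"offset": [-0.032,0,0.095],"angular": [0,0.014,0]},{"gripper": 255,"offset": [-0.0385,0,0.117],"angular": [0,0.014,0]},{"gripper": 255,"offset": [-0.0385,0,0.117],"angular": [0,0.014,0]}])

```text
t: 21.25
eef_pos: [0.4906, -0.059, 0.2483]
tool_rot: [-0.018, 0.979, 0.108, 0.17]
contact_force: [0.1, 0.9, -1.1]
gripper_width: 0.153
grasp_force: 68.9
```

Emit:
drive_tool(deltas=[{"gripper": 255,"offset": [0,0,0],"angular": [0,0,0]}])

```text
t: 21.35
eef_pos: [0.4922, -0.0596, 0.2516]
tool_rot: [-0.018, 0.979, 0.107, 0.173]
contact_force: [-0.5, -0.6, -1.5]
gripper_width: 0.157
grasp_force: 68.9
```

Run:
```python
from g import *
d_=np.load("grasp.npz");gp=d_["p"];gq=R.from_quat(d_["q"]);o=bot.get_obs();print(pose()[0]-gp,np.round(o["q"],2),o["t"],o["contact_force"])
show([(gp+[0,0,.015],gq)]);show([(gp,gq)])
i=optics.read_camera("wrist");cv2.imwrite("pics/u_wrist.png",i)
for f in("l","k","u"):
    a=cv2.imread(f"pics/{f}_wrist.png").astype(int); br=(a[...,2]-a[...,0]>25)&(a[...,2]<160)
    c=br[200:300,274:288].mean(1); print(f,200+np.argmax(c>.6),[ (x:=np.nonzero(br[rr,240:320])[0]+240).mean().round(1) if br[rr,240:320].any() else None for rr in(235,260,290)])
```

```text
[ 0.00114075 -0.00016595  0.06032254] [-0.49  0.14  0.59  2.24 -0.39  0.47 -0.95] 21.35 [-0.5034509  -0.63951921 -1.47142393]
offset [-0.0165, -0.0005, 0.0422] ang [0.0024, 0.0003, 0.0016] len 0.045
offset [-0.0217, -0.0006, 0.0563] ang [0.0024, 0.0003, 0.0016] len 0.06
l 229 [np.float64(280.0), np.float64(280.0), np.float64(280.5)]
k 229 [np.float64(280.0), np.float64(280.0), np.float64(280.5)]
u 229 [np.float64(271.5), np.float64(271.6), np.float64(280.0)]
```

The rod has not slipped: its handle edge is at row 229, as before. I'll lower it into the rest.

Emit:
drive_tool(deltas=[{"gripper": 255,"offset": [-0.004,0,0.012],"angular": [0,0,0]},{"gripper": 255,"offset": [-0.01,0,0.027],"angular": [0,0,0]},{"gripper": 255,"offset": [-0.0155,-0.0005,0.04],"angular": [0,0,0]},{"gripper": 255,"offset": [-0.018,-0.0005,0.047],"angular": [0,0,0]},{"gripper": 255,"offset": [-0.019,-0.0005,0.05],"angular": [0,0,0]}])

```text
t: 21.9
eef_pos: [0.4915, -0.0594, 0.1988]
tool_rot: [-0.018, 0.979, 0.107, 0.175]
contact_force: [-0.0, 0.4, -1.4]
gripper_width: 0.153
grasp_force: 69.0
```

Emit:
drive_tool(deltas=[{"gripper": 255,"offset": [-0.001,0,0.003],"angular": [0,0,0]},{"gripper": 255,"offset": [-0.0022,0,0.006],"angular": [0,0,0]},{"gripper": 255,"offset": [-0.0022,0,0.006],"angular": [0,0,0]}])

```text
t: 22.2
eef_pos: [0.4907, -0.0595, 0.1917]
tool_rot: [-0.018, 0.979, 0.107, 0.174]
contact_force: [0.4, 1.0, -0.8]
gripper_width: 0.157
grasp_force: 69.0
```

Run:
```python
from g import *
d_=np.load("grasp.npz");gp=d_["p"];gq=R.from_quat(d_["q"]);o=bot.get_obs();print(pose()[0]-gp,o["t"],o["contact_force"])
show([(gp,gq)])
```

```text
[-4.21030204e-04 -6.60099745e-05  4.15965554e-04] 22.2 [ 0.42205224  1.01390892 -0.81876083]
offset [0.0003, 0.0, 0.0005] ang [0.0016, -0.0021, 0.0007] len 0.001
```

Emit:
drive_tool(deltas=[{"gripper": 255,"offset": [-0.0004,0,0.001],"angular": [0,0,0]},{"gripper": 255,"offset": [-0.0006,0,0.0015],"angular": [0,0,0]},{"gripper": 255,"offset": [-0.0006,0,0.0015],"angular": [0,0,0]}], grip_force=40)

```text
t: 22.5
eef_pos: [0.4908, -0.0598, 0.191]
tool_rot: [-0.019, 0.979, 0.107, 0.175]
contact_force: [-7.7, 0.1, 13.3]
gripper_width: 0.155
grasp_force: 71.4
```

Run:
```python
from g import *
o=bot.get_obs();d_=np.load("grasp.npz");print(pose()[0]-d_["p"],o["contact_force"],o["torque"],o["grasp_force"])
```

```text
[-0.00025625 -0.00027564 -0.00022407] [-7.71248251  0.08755056 13.27775426] [0.1170383  0.8271015  0.15534209] 71.41664028167725
```

Emit:
drive_tool(deltas=[{"gripper": 190,"offset": [0,0,0],"angular": [0,0,0]},{"gripper": 120,"offset": [0,0,0],"angular": [0,0,0]},{"gripper": 0,"offset": [0,0,0],"angular": [0,0,0]},{"gripper": 0,"offset": [0,0,0],"angular": [0,0,0]},{"gripper": 0,"offset": [0,0,0],"angular": [0,0,0]}])

```text
t: 23.0
eef_pos: [0.4904, -0.0596, 0.1897]
tool_rot: [-0.018, 0.979, 0.107, 0.174]
contact_force: [-0.9, -0.3, 0.2]
gripper_width: 0.915
grasp_force: 0.0
```

Emit:
drive_tool(deltas=[{"gripper": 0,"offset": [0,0,-0.01],"angular": [0,0,0]},{"gripper": 0,"offset": [0.005,0,-0.04],"angular": [0,0,0]},{"gripper": 0,"offset": [0.02,0,-0.08],"angular": [0,0,0]},{"gripper": 0,"offset": [0.04,0,-0.12],"angular": [0,0,0]},{"gripper": 0,"offset": [0.06,0,-0.16],"angular": [0,0,0]}])

```text
t: 23.5
eef_pos: [0.4912, -0.0594, 0.3621]
tool_rot: [-0.018, 0.979, 0.107, 0.173]
contact_force: [1.7, 0.7, -0.5]
gripper_width: 1.001
grasp_force: 0.0
```

Run:
```python
from g import *
o=bot.get_obs();print(pose()[0],o["t"],o["gripper_width"],o["contact_force"])
S=optics.camera_model("scene");D=optics.camera_model("side")
for n,m in(("scene",S),("side",D)):
    i=optics.read_camera(n);cv2.imwrite(f"pics/z_{n}.png",i);r=cv2.imread(f"pics/{n}0.png")
    df=(np.abs(cv2.GaussianBlur(i,(3,3),0).astype(int)-cv2.GaussianBlur(r,(3,3),0)).sum(2)>70).astype(np.uint8)
    k,l,st,ce=cv2.connectedComponentsWithStats(df); print(n,[(s[:5].tolist()) for s in st[1:] if s[4]>12])
# template match of handle+hook region and of bowl
a=cv2.imread("pics/scene0.png");z=cv2.imread("pics/z_scene.png");b=cv2.imread("pics/side0.png");zz=cv2.imread("pics/z_side.png")
for nm,A,B,(x0,y0,x1,y1) in(("rod s",a,z,(262,205,318,290)),("rod d",b,zz,(232,168,296,222)),("bowl s foot",a,z,(296,215,356,232)),("bowl d",b,zz,(226,262,292,285))):
    t=A[y0:y1,x0:x1]; q=cv2.matchTemplate(B[y0-8:y1+8,x0-8:x1+8],t,cv2.TM_CCOEFF_NORMED);_,v,_,lo=cv2.minMaxLoc(q);print(nm,round(v,3),lo[0]-8,lo[1]-8)
```

```text
[ 0.49118986 -0.05943822  0.36211477] 23.5 1.0008458268051097 [ 1.67951358  0.74424318 -0.50450619]
scene [[125, 0, 35, 32, 711], [156, 0, 11, 27, 134], [171, 0, 4, 16, 36], [192, 0, 25, 27, 304], [191, 0, 103, 187, 7008], [379, 0, 52, 25, 536], [165, 29, 37, 56, 906], [137, 34, 4, 10, 31], [135, 47, 31, 46, 717], [258, 81, 9, 12, 47], [293, 147, 29, 16, 196], [260, 159, 61, 56, 1350], [123, 183, 26, 26, 126], [53, 187, 20, 22, 167], [94, 192, 6, 8, 23], [312, 197, 22, 29, 265], [212, 200, 62, 54, 1904], [0, 211, 59, 83, 1869], [92, 231, 6, 4, 17], [187, 245, 36, 13, 264], [0, 250, 106, 120, 6761], [213, 260, 8, 9, 27], [117, 272, 47, 37, 917], [165, 287, 19, 17, 60], [35, 379, 38, 16, 127], [95, 382, 20, 13, 158], [109, 402, 13, 11, 96]]
side [[277, 0, 283, 140, 18862], [546, 0, 5, 5, 13], [347, 78, 75, 73, 3062], [497, 104, 63, 132, 2917], [287, 128, 238, 292, 26091], [517, 129, 5, 7, 16], [331, 135, 26, 29, 427], [417, 148, 13, 9, 45], [420, 154, 15, 11, 87], [315, 173, 25, 24, 365], [541, 179, 19, 11, 87], [544, 191, 12, 8, 70], [515, 204, 43, 38, 873], [256, 236, 4, 5, 14], [243, 241, 27, 28, 335], [511, 242, 18, 18, 143], [259, 259, 10, 5, 33], [439, 296, 6, 4, 17], [398, 353, 29, 14, 168]]
rod s 0.924 0 0
rod d 0.997 0 0
bowl s foot 0.873 0 1
bowl d 0.923 0 0
```

The rod matches its starting image with zero shift, the bowl is within a pixel, and the basket stands in the bowl. I'll settle briefly, then hand in.

Emit:
drive_tool(deltas=[{"gripper": 0,"offset": [0,0,0],"angular": [0,0,0]},{"gripper": 0,"offset": [0,0,0],"angular": [0,0,0]},{"gripper": 0,"offset": [0,0,0],"angular": [0,0,0]}])

```text
t: 23.9
eef_pos: [0.4907, -0.0591, 0.359]
tool_rot: [-0.018, 0.979, 0.107, 0.172]
contact_force: [-0.0, -0.0, -0.1]
gripper_width: 1.0
grasp_force: 0.0
```

```bash
python3 -c "
from station import bot
print(bot.hand_in())"
```

```text
the job is handed in; nothing more can be done
None
```

The job is handed in at 23.9 s of the 69 s: the basket stands in the bowl, unhooked, the rod is back in its rest with no measurable shift, and the bowl is within a pixel of its starting place; the hand-in returned no verdict.

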